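# Build up the slide projection line on the optical rail

## Robot

A 6-joint arm with a two-finger parallel gripper is mounted at the origin on a cart in front of the work surface, level with it; the furniture and walls round the work are solid. World frame = base frame: x ahead of the robot, y to its left, z up, the work surface at z = 0. Lengths are in mm, angles in rad, forces in N, time in s.
With the tool pointing down it reaches from about 275 to 850 mm from the base axis. Payload 5.2 kg.
Tool frame: the origin (TCP) lies at the very end of the fingers, on their centre line; the grasp point (between the pads) lies 19 mm behind it (manip.pinch_z is the distance from the TCP to the grasp point, in mm); z points along the fingers, y is the direction in which the jaws open and shut (so a half turn about z gives the same grasp; the last joint's range is limited). The gripper opens to 85 mm and grips with 20 to 120 N. Pads are 22 mm wide; open, the fingers measure 114 mm over their backs; the gripper's body (76 mm by 85 mm) begins 54 mm behind the grasp point. The pads swing forward as they close: fully open they stand 13 mm farther back than shut.
Start: joints at [1.099, 0.259, 1.535, -0, 1.348, -0.203], TCP at [146.044, 530.26, 203.81] pointing down, gripper open.
Joint ranges: [-3.14, 3.14], [-0.91, 2.08], [0.19, 2.58], [-1.22, 4.36], [0.22, 2.71], [-3.12, 3.12]. Speed limits (rad/s): [2.57, 2.57, 3.14, 3.14, 3.14, 3.14].

## Interface

Orientations are given as [roll, pitch, yaw] about the fixed x, y, z axes, in that order (R = Rz(yaw) Ry(pitch) Rx(roll)).
In Python, from plant import manip gives the robot as it stands.
- The arm moves only by the shell command python3 -m jog 'ROWS' [FORCE]. ROWS is JSON, a list of rows, each a list of 3 entries, a list of its own where there are three numbers: the opening, from 0 (shut) to 1 (fully open), then the shift along the tool's x, y, z in m, then the turn, a rotation vector about the tool's x, y, z in degrees. A call has exactly 5 rows; each row shifts and turns the commanded pose from where the row before left it, along the tool's axes as they then stand; what a row does not reach is not made up. A row lasts 1/10 s, in which the tool goes at most 50 mm and 8.59 degrees, less where a joint would pass 70% of its speed; a pose out of reach is approached as far as the arm can. A call with a gripper value outside its range is refused whole. The fingers move at their own pace and stop on an object; FORCE is the grip in N (left out, the last holds). Time passes only in rows, so rows that do not move let the fingers close, or fill a call up. It gives the time, the measured TCP pose, the force and the opening at its end, in the units of the state.
- manip.sense(): the state, without advancing time (a new reading comes with each control period).
- manip.grab_frame(name): name is "scene" or "top"; returns the picture (420x560x3 uint8, blue, green, red); there is no depth.
- manip.get_calibration(name): a dict with "fx", "fy", "cx", "cy" (pixels), "rvec" (rotation vector, rad) and "tvec" (3), from world to camera coordinates, as OpenCV has them. Camera axes: x right, y down, z forward; pixel columns grow to the right and rows downward; lengths in mm; the calibration is good to about 2 mm. A picture is of the moment at which its call begins. get_calibration takes no time and is no camera call.
- manip.job_done(): hands the job in, once; it reports no verdict.
The state is a dict: "clock": time; "q": joint angles; "joint_velocities": joint speeds; "effort": joint torques, N m; "tool_pos": TCP position; "orientation": TCP orientation; "wrist_force": force on the tool from outside, world axes, zero at the start; "ft_torque": the same for the moment, N m; "grip_width": opening from 0.0 (shut) to 1.0 (fully open).
Only numpy, scipy, OpenCV 4.12 (cv2) and the standard library are available. Lean on these libraries where they do the work, as an engineer would, in place of code of your own. Each camera call takes 0.05 s, during which the arm holds its last target.

## Task

Build up the projection line on the optical rail between the lamp and the screen: starting from the lamp, the large condenser lens comes first, then the iris, then the slide holder, so that it stands between iris and projection lens, and last the projection lens tube, next to the screen. Seat every rider right down over the rail, with its clamp knob on the side toward the robot and a little clear rail between it and its neighbours. Leave the blower, the dish and the timer where they are.

Things in the scene. Friction and masses are not known exactly. Their poses are not given: they have to be found in the camera images.
- rail: optical rail fixed to the table: aluminium bar 380 mm long (y), 30 wide, top face 26 above the table, its edges chamfered 4 mm; two black feet 60x30x6. Origin: centre of the underside, on the table; y along the rail, -x the side toward the robot. A rider drops over the bar from above, 3 mm of play each side; seated, its deck rests on the top and its origin is 12 above the table
- lamp: white opal ball lamp, 47 mm across, centre 72 above the origin, on a rider fixed on the rail 165 mm from its middle, at the left or right end (swaps with the screen). Origin: underside of its rider, 12 above the table
- screen: white upright screen 95 wide, 95 high, 8 thick, top 127 above the origin, on a rider fixed at the other end of the rail, 165 mm from its middle. Origin: underside of its rider, 12 above the table
- condenser_lens: condenser: large round lens in a black ring 64 mm across, 14 thick (y), top 104 up. Stands on an aluminium rider 36 long (y), 52 wide (x), 24 high, channel below along y 36 wide, 14 deep; rigid knob on its -x side, to x = -40. Origin: centre of the rider's underside, z up, y the optical axis (72 up). 0.2 kg. Pinch the 14 mm ring near its top, closing along y
- iris: iris: small black ring 44 mm across, 10 thick (y), top 94 up, with a small central hole and a thin steel lever. Stands on an aluminium rider 36 long (y), 52 wide (x), 24 high, channel below along y 36 wide, 14 deep; rigid knob on its -x side, to x = -40. Origin: centre of the rider's underside, z up, y the optical axis (72 up). 0.17 kg. Pinch the 10 mm ring near its top, closing along y
- slide_holder: slide holder: black frame 52 wide (x), 48 high, 9 thick (y), top 96 up; a glass slide 76 wide, 26 high sits upright in its mid-plane (z 59 to 85) and sticks out at both sides. Stands on an aluminium rider 36 long (y), 52 wide (x), 24 high, channel below along y 36 wide, 14 deep; rigid knob on its -x side, to x = -40. Origin: centre of the rider's underside, z up, y the optical axis (72 up). 0.18 kg. Pinch the 9 mm top bar, closing along y
- projection_lens: projection lens: black tube 32 mm across, 46 long, lying along y, top 88 up. Stands on an aluminium rider 36 long (y), 52 wide (x), 24 high, channel below along y 36 wide, 14 deep; rigid knob on its -x side, to x = -40. Origin: centre of the rider's underside, z up, y the optical axis (72 up). 0.18 kg. Grip across the 32 mm tube at axis height, closing along x
- blower: bystander: red rubber lens blower, 56 mm across, 104 high, standing behind the rail; origin at the centre of its underside
- petri_dish: bystander: clear covered dish, 62 mm across, 14 high, behind the rail; origin at the centre of its underside
- timer: bystander: white bench timer 60x68x30 mm, behind the rail; origin at the centre of its underside

How it is judged (in metres and radians):
At the end, for the whole second after the job is handed in: All four riders seated on the rail (origin 9 to 15 mm up, within 8 mm of its centre line, along it within 0.2 rad, upright), released, at rest, in the order lamp, condenser, iris, slide holder, projection lens, screen, knobs on the rail's -x side, neighbouring origins over 39 mm apart (z of condenser_lens in the frame of rail between 0.009 and 0.015 m and x of condenser_lens in the frame of rail between -0.008 and 0.008 m and angle between the y axis of each of condenser_lens, iris, slide_holder, projection_lens and the y axis of rail, either way round below 0.2 rad and angle between each of condenser_lens, iris, slide_holder, projection_lens's own z axis and vertical below 0.08 rad and linear speed of each of condenser_lens, iris, slide_holder, projection_lens below 0.01 m/s and angular speed of each of condenser_lens, iris, slide_holder, projection_lens below 0.1 rad/s and z of iris in the frame of rail between 0.009 and 0.015 m and x of iris in the frame of rail between -0.008 and 0.008 m and z of slide_holder in the frame of rail between 0.009 and 0.015 m and x of slide_holder in the frame of rail between -0.008 and 0.008 m and z of projection_lens in the frame of rail between 0.009 and 0.015 m and x of projection_lens in the frame of rail between -0.008 and 0.008 m and ((y of lamp in the frame of rail above 0 m and y of lamp in the frame of condenser_lens above 0.039 m and y of condenser_lens in the frame of iris above 0.039 m and y of iris in the frame of slide_holder above 0.039 m and y of slide_holder in the frame of projection_lens above 0.039 m and y of screen in the frame of projection_lens below -0.039 m) or (y of lamp in the frame of rail below 0 m and y of lamp in the frame of condenser_lens below -0.039 m and y of condenser_lens in the frame of iris below -0.039 m and y of iris in the frame of slide_holder below -0.039 m and y of slide_holder in the frame of projection_lens below -0.039 m and y of screen in the frame of projection_lens above 0.039 m))); the robot touches nothing.
It fails at once if the blower is displaced by more than 30 mm (distance of blower from where it was at the start of the episode above 0.03 m).
It fails at once if the petri dish is displaced by more than 30 mm (distance of petri_dish from where it was at the start of the episode above 0.03 m).
It fails at once if the timer is displaced by more than 30 mm (distance of timer from where it was at the start of the episode above 0.03 m).
It also fails if it takes over 120 s, if anything falls off the work surface, if the arm or the gripper's body presses on something with over 40 N, if the wrist force passes 120 N, or if a joint passes its speed limit or range.

## Working session

There is one attempt and no reset: what is moved stays moved. The work goes in short steps, Python scripts to look and compute and a shell command to move; the robot and the scene stay as the last step left them, time stands still between calls to the robot, and variables do not carry over. Pictures are saved under pics/ and viewed, and the job is handed in when it is done.

```bash
ls; mkdir -p pics
python3 - <<'E'
from plant import manip
import cv2
for n in("scene","top"):
    cv2.imwrite(f"pics/{n}0.png",manip.grab_frame(n)); print(n,manip.get_calibration(n))
print(manip.sense(),manip.pinch_z)
E
```

```text
pics
scene {'fx': 498.523690028584, 'fy': 498.523690028584, 'cx': 279.5564979870774, 'cy': 210.70415343950722, 'rvec': array([ 0.91679443, -2.58183635,  0.93577653]), 'tvec': array([415.49752839, 363.26860738, 870.1031822 ])}
top {'fx': 460.2326632810546, 'fy': 460.2326632810546, 'cx': 281.16330450227247, 'cy': 214.96035878512754, 'rvec': array([ 2.02700225, -2.20114644,  0.23955567]), 'tvec': array([ -54.16107796,  629.18535226, 1075.4930678 ])}
{'clock': 0.1, 'q': array([ 1.09922730e+00,  2.59270904e-01,  1.53597170e+00, -2.37348582e-06,
        1.34801973e+00, -2.02806336e-01]), 'joint_velocities': array([-5.88027803e-05, -1.00911607e-03, -1.50381207e-03,  1.89639899e-05,
       -9.51103486e-04, -9.43184970e-04]), 'effort': array([ 2.14621992e-03, -4.46977544e+01, -2.91248882e+01, -5.33560087e-04,
        6.43010542e-03, -2.96050791e-05]), 'tool_pos': array([145.78477857, 529.78339123, 203.05823203]), 'orientation': array([-3.13995672e+00, -3.34039282e-04,  2.87283021e+00]), 'wrist_force': array([-0.83164919,  0.59379076, -0.57414538]), 'ft_torque': array([-0.01768883, -0.00082991,  0.00870289]), 'grip_width': 1.0018564248346864} 18.700000000000003
```

View pics/scene0.png

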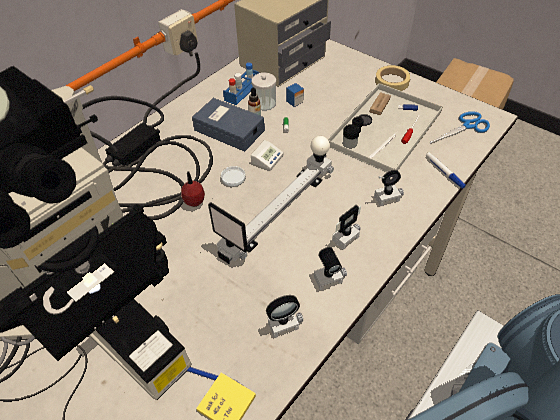

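View pics/top0.png

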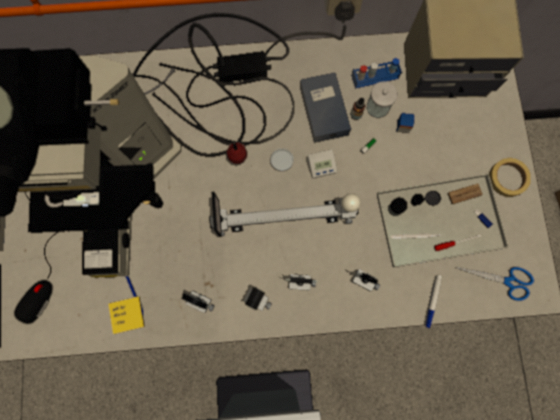

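```bash
cat > h.py <<'E'
import numpy as np, cv2
from plant import manip
def cal(n):
    c=manip.get_calibration(n); K=np.array([[c["fx"],0,c["cx"]],[0,c["fy"],c["cy"]],[0,0,1]])
    return K,np.array(c["rvec"]).reshape(3),np.array(c["tvec"]).reshape(3)
def ray(n,uv):
    K,r,t=cal(n);R=cv2.Rodrigues(r)[0]
    return -R.T@t, R.T@np.linalg.inv(K)@np.array([uv[0],uv[1],1.])
def onz(n,uv,z):
    o,d=ray(n,uv); return o+d*(z-o[2])/d[2]
def proj(n,P):
    K,r,t=cal(n);return cv2.projectPoints(np.array(P,float).reshape(-1,3),r,t,K,None)[0].reshape(-1,2)
def crop(img,x0,y0,x1,y1,f,fn):
    cv2.imwrite(fn,cv2.resize(img[y0:y1,x0:x1],None,fx=f,fy=f,interpolation=cv2.INTER_CUBIC))
E
python3 - <<'E'
from h import *
a=cv2.imread("pics/scene0.png");b=cv2.imread("pics/top0.png")
crop(b,170,180,400,320,3.4,"pics/t_crop.png")
crop(a,190,130,410,340,2.8,"pics/s_crop.png")
print(proj("top",[[0,0,0],[500,0,0],[146,530,0]]),proj("scene",[[0,0,0],[500,0,0]]))
for uv in [(200,300),(257,298),(300,283),(365,280),(222,220),(348,205)]: print(uv,onz("top",uv,24).round())
E
```

```text
[[257.98630978 484.20584166]
 [243.90212267 270.34461474]
 [ 31.13925965 437.57389481]] [[517.6148861  418.83809701]
 [293.11362673 268.22000173]]
(200, 300) [433. 112.  24.]
(257, 298) [427. -29.  24.]
(300, 283) [ 455. -139.   24.]
(365, 280) [ 449. -302.   24.]
(222, 220) [631.  46.  24.]
(348, 205) [ 644. -282.   24.]
```

View pics/t_crop.png

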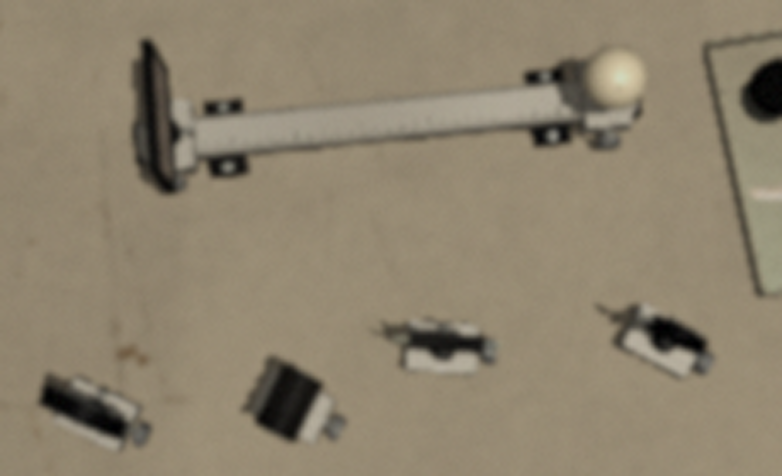

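View pics/s_crop.png

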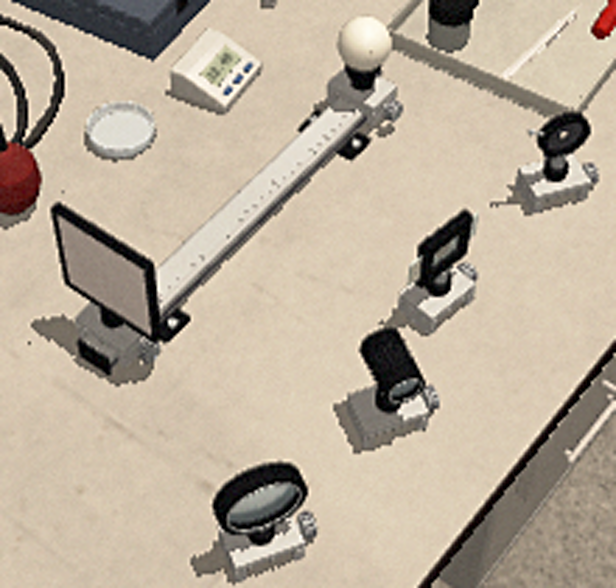

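Run:
```python
from h import *
for n in("scene","top"): print(n,ray(n,(280,210))[0].round(), onz(n,(280,210),0).round())
b=cv2.imread("pics/top0.png").astype(int)
for c in (240,260,280,300,320): print(c,[(r,tuple(b[r,c])) for r in range(203,230)])
crop(cv2.imread("pics/top0.png"),200,190,370,245,4.7,"pics/t_rail.png")
crop(cv2.imread("pics/top0.png"),175,260,390,320,3.7,"pics/t_obj.png")
crop(cv2.imread("pics/scene0.png"),255,160,410,340,3.3,"pics/s_obj.png")
```

```text
scene [130. 474. 906.] [ 627. -110.    0.]
top [ 383.  -80. 1184.] [ 651. -105.    0.]
240 [(203, (np.int64(111), np.int64(133), np.int64(145))), (204, (np.int64(114), np.int64(136), np.int64(149))), (205, (np.int64(114), np.int64(137), np.int64(150))), (206, (np.int64(114), np.int64(138), np.int64(150))), (207, (np.int64(112), np.int64(133), np.int64(146))), (208, (np.int64(92), np.int64(112), np.int64(122))), (209, (np.int64(65), np.int64(78), np.int64(85))), (210, (np.int64(40), np.int64(48), np.int64(54))), (211, (np.int64(37), np.int64(44), np.int64(48))), (212, (np.int64(56), np.int64(63), np.int64(66))), (213, (np.int64(89), np.int64(102), np.int64(107))), (214, (np.int64(121), np.int64(138), np.int64(144))), (215, (np.int64(138), np.int64(155), np.int64(161))), (216, (np.int64(143), np.int64(158), np.int64(165))), (217, (np.int64(141), np.int64(157), np.int64(165))), (218, (np.int64(142), np.int64(158), np.int64(165))), (219, (np.int64(143), np.int64(158), np.int64(165))), (220, (np.int64(141), np.int64(157), np.int64(164))), (221, (np.int64(141), np.int64(156), np.int64(163)
[... 5557 characters left out ...]
), (217, (np.int64(78), np.int64(90), np.int64(95))), (218, (np.int64(88), np.int64(106), np.int64(116))), (219, (np.int64(109), np.int64(130), np.int64(142))), (220, (np.int64(115), np.int64(139), np.int64(150))), (221, (np.int64(114), np.int64(138), np.int64(151))), (222, (np.int64(115), np.int64(138), np.int64(150))), (223, (np.int64(115), np.int64(138), np.int64(151))), (224, (np.int64(116), np.int64(139), np.int64(151))), (225, (np.int64(117), np.int64(141), np.int64(153))), (226, (np.int64(115), np.int64(139), np.int64(150))), (227, (np.int64(115), np.int64(138), np.int64(150))), (228, (np.int64(114), np.int64(136), np.int64(148))), (229, (np.int64(115), np.int64(138), np.int64(150)))]
```

View pics/t_rail.png

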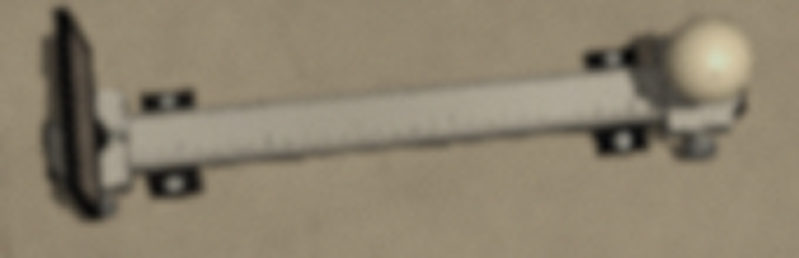

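View pics/t_obj.png

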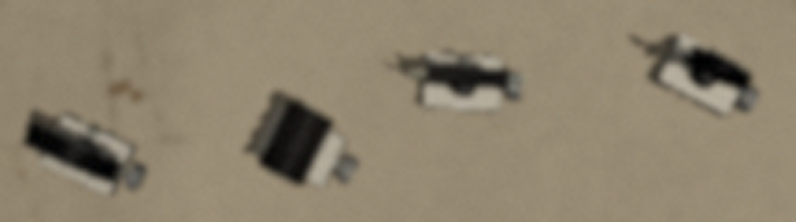

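View pics/s_obj.png

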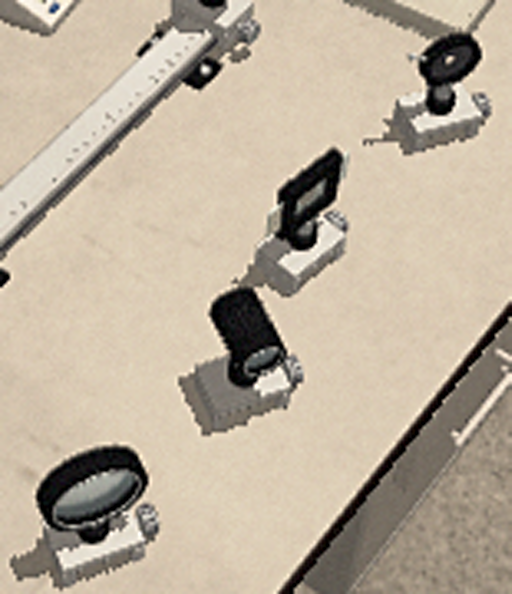

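Run:
```python
from h import *
for n,boxes in (("top",dict(cond=(178,282,225,320),proj=(238,278,280,318),slide=(278,265,325,300),iris=(342,262,390,298))),("scene",dict(cond=(255,285,310,340),proj=(310,240,352,292),slide=(325,200,365,252),iris=(365,165,408,210)))):
    b=cv2.imread(f"pics/{n}0.png")
    outs=[]
    for k,(x0,y0,x1,y1) in boxes.items():
        c=b[y0:y1,x0:x1]; f=10
        u=cv2.resize(c,(400,400),interpolation=cv2.INTER_LINEAR); 
        outs.append(u)
    cv2.imwrite(f"pics/{n}_objs.png",cv2.resize(np.vstack([np.hstack(outs[:2]),np.hstack(outs[2:])]),(600,600)))
```

```text
(no output)
```

View pics/top_objs.png

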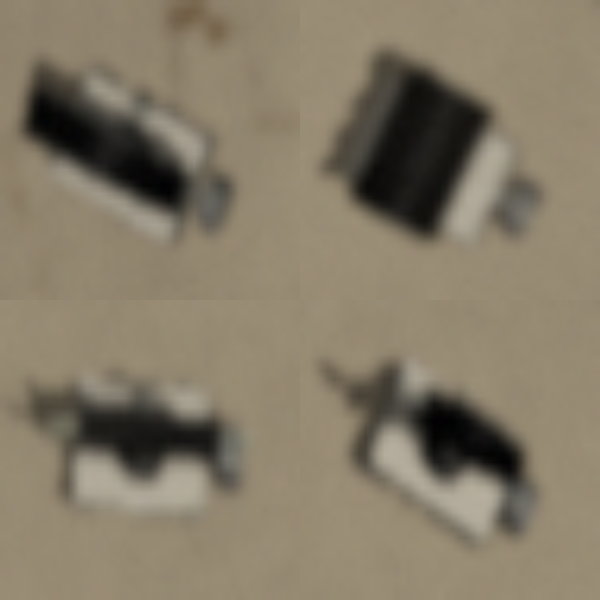

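View pics/scene_objs.png

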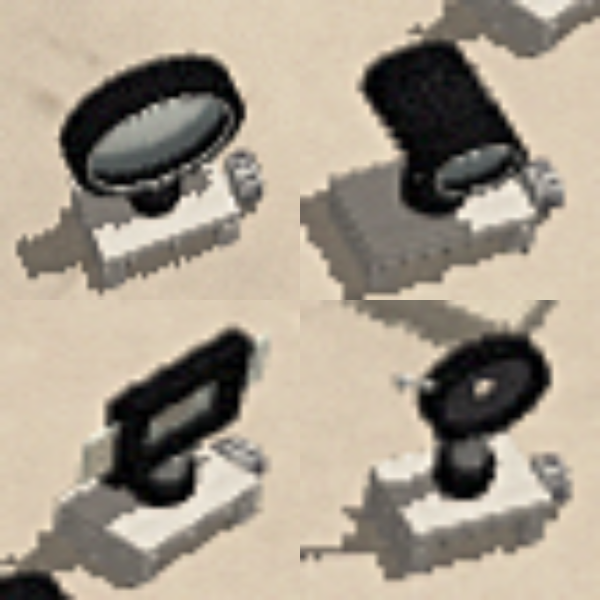

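```bash
cat > pose.py <<'E'
from h import *
from scipy.optimize import least_squares
B={"top":dict(cond=(178,282,225,320),proj=(238,278,280,318),slide=(278,265,325,300),iris=(342,262,390,298)),"scene":dict(cond=(255,285,310,340),proj=(310,240,352,292),slide=(325,200,365,252),iris=(365,165,408,210))}
def full(n,k,p):
    x0,y0,x1,y1=B[n][k]; return (x0+p[0]*(x1-x0)/300-.5, y0+p[1]*(y1-y0)/300-.5)
# labels: knob=(-40,0,12) ; deck corners at z24: A(-26,-18)... name by sign of x,y
C={'--':(-26,-18,24),'-+':(-26,18,24),'+-':(26,-18,24),'++':(26,18,24)}
# object yaw ~ +60..90: obj -x -> image right (world -y); obj +y -> world -x -> image bottom in top view
P={
"cond":{"top":{'--':(213,137),'-+':(178,243),'+-':(85,68)},"scene":{'-+':(240,212),'++':(98,262)}},
"proj":{"top":{'--':(215,138),'-+':(177,243)},"scene":{'-+':(235,222),'++':(65,275),'+-':(30,190)}},
"slide":{"top":{'-+':(208,210),'++':(72,205),'--':(213,88)},"scene":{'-+':(262,180),'++':(150,250),'+-':(57,212)}},
"iris":{"top":{'-+':(185,242),'++':(65,160),'+-':(95,65)},"scene":{'-+':(248,190),'++':(112,232),'+-':(72,172),}},
}
def solve(k):
    obs=[(n,C[l],full(n,k,p)) for n in P[k] for l,p in P[k][n].items()]
    def mod(v,n,c):
        s,co=np.sin(v[2]),np.cos(v[2]); return proj(n,[v[0]+co*c[0]-s*c[1],v[1]+s*c[0]+co*c[1],c[2]])[0]
    f=lambda v:np.concatenate([(mod(v,n,c)-np.array(p)) for n,c,p in obs])
    x0={"cond":(433,112),"proj":(427,-29),"slide":(455,-139),"iris":(449,-302)}[k]
    r=least_squares(f,[*x0,1.3],x_scale=[10,10,.1],loss="soft_l1")
    return r.x,f(r.x).reshape(-1,2)
def railfit():
    pass
E
python3 - <<'E'
from pose import *
poses={}
for k in P:
    v,res=solve(k); poses[k]=v; print(k,v.round(2),np.degrees(v[2]).round(1)); print(res.round(1).tolist())
h={"cond":(104,32,7),"iris":(94,22,5),"slide":(96,26,4.5),"proj":(88,16,23)}
for n in("top","scene"):
    im=cv2.imread(f"pics/{n}0.png"); s=4
    im=cv2.resize(im,None,fx=s,fy=s,interpolation=cv2.INTER_NEAREST); outs=[]
    for k,v in poses.items():
        R=np.array([[np.cos(v[2]),-np.sin(v[2])],[np.sin(v[2]),np.cos(v[2])]])
        H,a,bb=h[k]
        L=[[(-26,-18,24),(-26,18,24),(26,18,24),(26,-18,24)],[(-26,-18,0),(-26,18,0),(26,18,0),(26,-18,0)],[(-40,0,12),(-26,0,12)]]
        L+=[[(a*np.cos(t),y,72+a*np.sin(t)) for t in np.linspace(0,2*np.pi,24)] for y in(-bb,bb)]
        for q in L:
            q=np.array(q,float); q[:,:2]=q[:,:2]@R.T+v[:2]
            cv2.polylines(im,[((proj(n,q)+.5)*s).round().astype(int)],True,(0,0,255) if len(q)<5 else (0,255,0),1)
        x0,y0,x1,y1=B[n][k]; outs.append(cv2.resize(im[(y0-6)*s:(y1+6)*s,(x0-6)*s:(x1+6)*s],(300,300)))
    cv2.imwrite(f"pics/{n}_chk.png",np.vstack([np.hstack(outs[:2]),np.hstack(outs[2:])]))
E
```

```text
cond [431.46 119.     1.06] 60.5
[[-1.2, -0.0], [-2.3, 0.0], [0.2, -0.2], [0.1, -0.4], [1.1, -0.5]]
proj [424.34 -20.37   1.1 ] 63.1
[[-1.7, 0.5], [-2.0, 0.3], [0.4, -1.1], [1.8, -1.5], [-1.0, -0.2]]
slide [ 458.29 -137.47    1.46] 83.7
[[-0.6, 0.1], [-0.2, 0.2], [-1.2, -0.1], [0.5, -0.9], [0.1, 0.2], [0.2, -2.5]]
iris [ 451.09 -299.51    1.07] 61.0
[[-0.3, -0.5], [-0.4, 0.7], [0.2, -1.0], [0.8, 0.4], [0.9, 0.3], [-0.7, -1.1]]
```

View pics/top_chk.png

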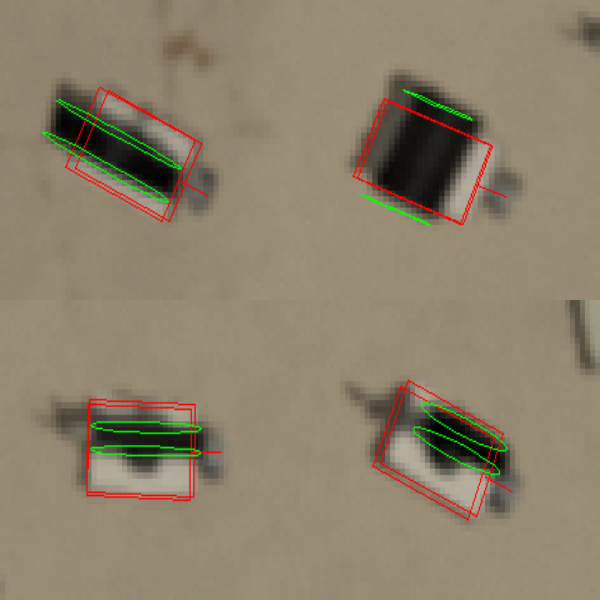

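View pics/scene_chk.png

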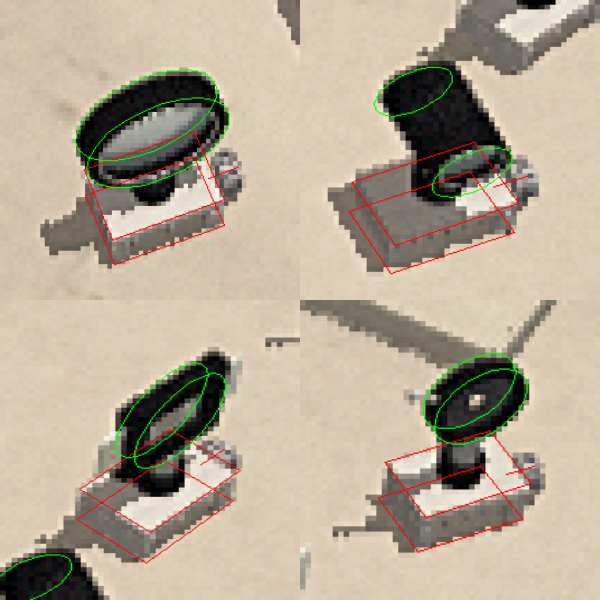

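Run:
```python
from h import *
b=cv2.imread("pics/top0.png").astype(float); b=cv2.GaussianBlur(b,(0,0),.6)
sat=b[:,:,2]-b[:,:,0]
def cross(v,lev,i0,step):
    i=i0
    while (v[i]-lev)*(v[i+step]-lev)>0: i+=step
    t=(lev-v[i])/(v[i+step]-v[i]); return i+step*t
pts={'back22':[], 'front0':[]}
for c in range(252,322):
    mid=int(round(215-(c-280)*0.1))
    pts['back22'].append((c,cross(sat[:,c],29,mid,-1))); pts['front0'].append((c,cross(sat[:,c],28,mid,1)))
for k,z in(('back22',22),('front0',0)):
    p=np.array(pts[k]); f=np.polyfit(p[:,0],p[:,1],1); print(k,f,np.std(p[:,1]-np.polyval(f,p[:,0])))
    a=onz("top",(250,np.polyval(f,250)),z);d=onz("top",(325,np.polyval(f,325)),z); print(a.round(1),d.round(1),"yaw",np.degrees(np.arctan2(-(a-d)[0],(a-d)[1])))
# scene
s=cv2.imread("pics/scene0.png"); crop(s,200,120,350,270,4,"pics/s_rail.png")
```

```text
back22 [-9.52797768e-02  2.35140738e+02] 0.11608440353564933
[648.4 -27.2  22. ] [ 651.5 -222.6   22. ] yaw 0.9024907926624882
front0 [-9.46643934e-02  2.48354516e+02] 0.18663829846675944
[617.7 -23.8   0. ] [ 620.5 -221.6    0. ] yaw 0.8233975953471336
```

View pics/s_rail.png

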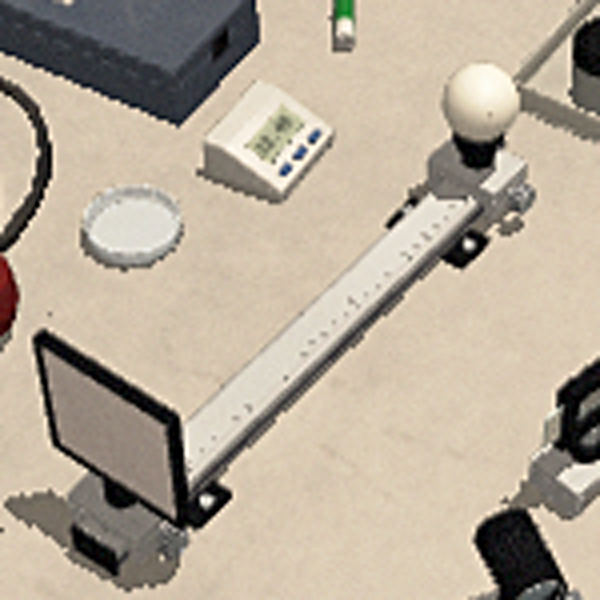

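Run:
```python
from h import *
b=cv2.imread("pics/scene0.png").astype(float)
g=b.mean(2)
for r in (180,195,210): print(r,[(c,*b[r,c].astype(int).tolist()) for c in range(int(280-(r-195)*1.09-20),int(280-(r-195)*1.09+22))])
```

```text
180 [(276, 168, 189, 207), (277, 180, 198, 217), (278, 178, 200, 218), (279, 177, 201, 216), (280, 171, 192, 213), (281, 172, 196, 213), (282, 176, 196, 213), (283, 179, 199, 217), (284, 180, 200, 218), (285, 175, 196, 216), (286, 174, 198, 214), (287, 182, 204, 219), (288, 177, 199, 215), (289, 179, 201, 217), (290, 172, 195, 210), (291, 176, 200, 215), (292, 176, 201, 218), (293, 166, 189, 205), (294, 176, 188, 197), (295, 212, 223, 229), (296, 213, 226, 230), (297, 216, 226, 231), (298, 212, 224, 229), (299, 210, 224, 229), (300, 211, 221, 228), (301, 214, 224, 231), (302, 214, 225, 231), (303, 215, 227, 232), (304, 210, 225, 232), (305, 227, 232, 239), (306, 199, 215, 224), (307, 192, 206, 215), (308, 209, 226, 233), (309, 175, 187, 193), (310, 124, 130, 141), (311, 90, 96, 99), (312, 68, 66, 72), (313, 72, 72, 76), (314, 28, 27, 24), (315, 43, 45, 48), (316, 198, 212, 213), (317, 204, 217, 220)]
195 [(260, 170, 195, 211), (261, 176, 197, 215), (262, 171, 195, 210), (263, 170, 193, 208), (264, 172, 194, 212), (265, 174, 199, 213), (266, 179, 202, 219), (267, 175, 200, 216), (268,
[... 951 characters left out ...]
213), (253, 171, 193, 209), (254, 173, 198, 213), (255, 174, 194, 211), (256, 172, 196, 209), (257, 174, 199, 211), (258, 173, 194, 210), (259, 177, 193, 215), (260, 176, 196, 216), (261, 166, 188, 203), (262, 156, 171, 178), (263, 194, 207, 220), (264, 208, 222, 225), (265, 203, 219, 224), (266, 204, 217, 222), (267, 205, 216, 224), (268, 206, 221, 224), (269, 200, 214, 222), (270, 201, 217, 223), (271, 204, 219, 224), (272, 201, 215, 222), (273, 202, 217, 223), (274, 199, 213, 221), (275, 197, 209, 220), (276, 197, 211, 222), (277, 216, 228, 237), (278, 156, 165, 174), (279, 125, 132, 138), (280, 91, 91, 96), (281, 52, 51, 52), (282, 101, 102, 112), (283, 80, 88, 95), (284, 174, 196, 213)]
```

Run:
```python
from h import *
for r,l,q in((180,294.3,309.3),(195,278.2,293.7),(210,262.5,277.7)):
    a=onz("scene",(l,r),26);c=onz("scene",(q,r),26)
    # rail line x=633-(y+25)*.0153
    for p in(a,c): print(p.round(1), "off centre", round(p[0]-(633-(p[1]+25)*.0153),1))
# rail ends: screen rider / lamp in top
print("ball", onz("top",(351,202.5),84).round(1), onz("scene",(319.5,145),84).round(1))
print("screen top centre", onz("top",(215,214),139).round(1))
```

```text
[ 646.3 -188.9   26. ] off centre 10.8
[ 617.8 -211.6   26. ] off centre -18.1
[ 645.7 -126.5   26. ] off centre 11.2
[ 617.  -149.5   26. ] off centre -17.9
[644.4 -67.9  26. ] off centre 10.7
[616.9 -89.8  26. ] off centre -17.1
ball [ 636.2 -279.3   84. ] [ 637.1 -275.    84. ]
screen top centre [622.   48.9 139. ]
```

Run:
```python
from pose import *
Q={"cond":((112,137),(151,126)),"iris":((168,129),(184,86)),"slide":((147,128),(181,105)),"proj":((117,147),(147,121))}
for k,(t,s) in Q.items():
    t=full("top",k,t);s=full("scene",k,s)
    o1,d1=ray("top",t);o2,d2=ray("scene",s)
    A=np.c_[d1,-d2];l=np.linalg.lstsq(A,o2-o1,rcond=None)[0]
    p,q=o1+l[0]*d1,o2+l[1]*d2
    v=solve(k)[0]
    print(k,"tri",((p+q)/2).round(1),"gap",np.linalg.norm(p-q).round(1),"top72",onz("top",t,72)[:2].round(1),"sc72",onz("scene",s,72)[:2].round(1),"deck fit",v.round(2))
```

```text
cond tri [435.  116.4  63.8] gap 0.9 top72 [435.1 115.2] sc72 [431.7 119.7] deck fit [431.46 119.     1.06]
iris tri [ 452.2 -303.    68.1] gap 1.1 top72 [ 452.4 -302. ] sc72 [ 450.2 -299.6] deck fit [ 451.09 -299.51    1.07]
slide tri [ 459.2 -139.3   71.4] gap 1.9 top72 [ 460.  -138.8] sc72 [ 458.1 -139.2] deck fit [ 458.29 -137.47    1.46]
proj tri [426.5 -24.8  69. ] gap 2.8 top72 [427.6 -24.3] sc72 [424.1 -23.6] deck fit [424.34 -20.37   1.1 ]
```

```bash
cat > go.py <<'E'
import sys
from h import *
from scipy.spatial.transform import Rotation as Ro
def state():
    s=manip.sense(); return s,np.array(s["tool_pos"]),Ro.from_euler("xyz",s["orientation"])
def rel(x,y,z,yawdeg):
    s,p,R=state(); T=Ro.from_euler("xyz",[180,0,yawdeg],degrees=True)
    d=np.array([x,y,z])-p
    print("t",round(s["clock"],2),"pos",p.round(1),"yaw",np.degrees(s["orientation"][2]).round(1),"tilt",np.degrees(np.arccos(-R.as_matrix()[2,2])).round(2),"F",np.array(s["wrist_force"]).round(1),"w",round(s["grip_width"],3),"q",np.array(s["q"]).round(2))
    print("turn first(deg)",np.degrees((R.inv()*T).as_rotvec()).round(2),"| shift now-axes mm",R.inv().apply(d).round(1),"| shift after-turn axes mm",T.inv().apply(d).round(1))
if __name__=="__main__": rel(*map(float,sys.argv[1:5]))
E
python3 go.py 426 -23.5 150 151
```

```text
t 0.1 pos [145.8 529.8 203.1] yaw 164.6 tilt 0.1 F [-0.8  0.6 -0.6] w 1.002 q [ 1.1   0.26  1.54 -0.    1.35 -0.2 ]
turn first(deg) [-1.00e-01 -1.00e-02  1.36e+01] | shift now-axes mm [-417.1 -458.9   53.7] | shift after-turn axes mm [-513.3 -348.1   53.1]
```

```bash
python3 -m jog '[[1,[0,0,0],[0,0,6.8]],[1,[0,0,0],[0,0,6.8]],[1,[-0.0395,-0.0268,0],[0,0,0]],[1,[-0.0395,-0.0268,0],[0,0,0]],[1,[-0.0395,-0.0268,0],[0,0,0]]]' 40
python3 -m jog '[[1,[-0.0395,-0.0268,0],[0,0,0]],[1,[-0.0395,-0.0268,0],[0,0,0]],[1,[-0.0395,-0.0268,0],[0,0,0]],[1,[-0.0395,-0.0268,0],[0,0,0]],[1,[-0.0395,-0.0268,0],[0,0,0]]]'
python3 go.py 426 -23.5 150 151
```

```text
clock: 0.6
tool_pos: [210.7, 400.9, 203.2]
orientation: [-3.14, 0.0, 2.637]
wrist_force: [1.1, -1.1, 0.6]
grip_width: 1.001
clock: 1.1
tool_pos: [318.6, 187.8, 203.8]
orientation: [3.141, 0.0, 2.636]
wrist_force: [1.6, 0.1, 0.2]
grip_width: 1.004
t 1.1 pos [318.6 187.8 203.8] yaw 151.0 tilt 0.01 F [1.6 0.1 0.2] w 1.004 q [ 0.23 -0.08  1.91  0.    1.31 -0.84]
turn first(deg) [0.01 0.01 0.03] | shift now-axes mm [-196.3 -132.9   53.8] | shift after-turn axes mm [-196.4 -132.8   53.8]
```

```bash
python3 -m jog '[[1,[-0.0393,-0.0266,0],[0,0,0]],[1,[-0.0393,-0.0266,0],[0,0,0]],[1,[-0.0393,-0.0266,0],[0,0,0]],[1,[-0.0393,-0.0266,0.02],[0,0,0]],[1,[-0.0393,-0.0266,0.034],[0,0,0]]]' 40
python3 go.py 426 -23.5 53 151
python3 - <<'E'
from h import *
a=manip.grab_frame("scene");b=manip.grab_frame("top")
cv2.imwrite("pics/a1.png",np.hstack([cv2.resize(a[170:340,220:420],(400,340)),cv2.resize(b[200:370,160:360],(400,340))]))
E
```

```text
clock: 1.6
tool_pos: [424.3, -17.5, 156.1]
orientation: [3.141, 0.005, 2.634]
wrist_force: [0.7, 0.1, 0.5]
grip_width: 0.996
t 1.6 pos [424.3 -17.5 156.1] yaw 150.9 tilt 0.27 F [0.7 0.1 0.5] w 0.996 q [-0.31  0.07  1.89 -0.    1.18 -1.37]
turn first(deg) [ 0.05  0.27 -0.07] | shift now-axes mm [ -3.9  -4.5 103.1] | shift after-turn axes mm [ -4.4  -4.4 103.1]
```

View pics/a1.png

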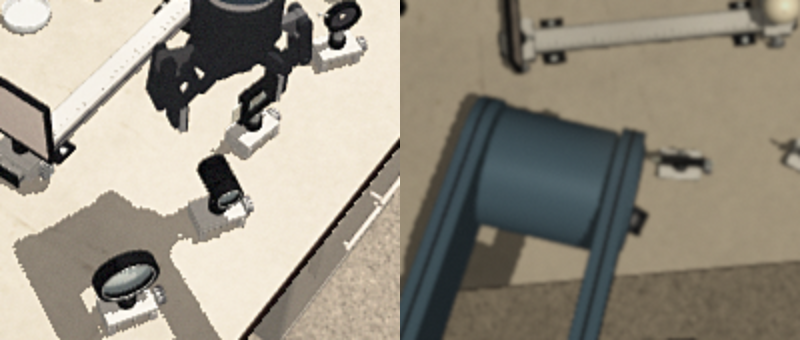

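```bash
python3 -m jog '[[1,[0,0,0],[0,0,0]],[1,[0,0,0],[0,0,0]],[1,[0,0,0.02],[0,0,0]],[1,[0,0,0.0],[0,0,0]],[1,[0,0,0],[0,0,0]]]' 40
python3 go.py 426 -23.5 53 151
```

```text
clock: 2.2
tool_pos: [421.9, -13.7, 136.0]
orientation: [3.141, 0.0, 2.637]
wrist_force: [-0.0, -1.3, 0.0]
grip_width: 1.0
t 2.2 pos [421.9 -13.7 136. ] yaw 151.1 tilt 0.02 F [-0.  -1.3  0. ] w 1.0 q [-0.3   0.09  1.92  0.    1.13 -1.36]
turn first(deg) [0.01 0.02 0.11] | shift now-axes mm [-8.3 -6.6 83. ] | shift after-turn axes mm [-8.3 -6.6 83. ]
```

```bash
python3 -m jog '[[1,[-0.0083,-0.0066,0],[0,0,0]],[1,[0,0,0.03],[0,0,0]],[1,[0,0,0.03],[0,0,0]],[1,[0,0,0.023],[0,0,0]],[1,[0,0,0],[0,0,0]]]' 40
python3 go.py 426 -23.5 53 151
python3 - <<'E'
from h import *
a=manip.grab_frame("scene")
cv2.imwrite("pics/a2.png",cv2.resize(a[170:340,220:420],(800,600)))
E
```

```text
clock: 2.7
tool_pos: [424.7, -24.4, 50.6]
orientation: [-3.141, -0.004, 2.636]
wrist_force: [-0.4, -0.3, -0.9]
grip_width: 0.999
t 2.7 pos [424.7 -24.4  50.6] yaw 151.0 tilt 0.25 F [-0.4 -0.3 -0.9] w 0.999 q [-0.32  0.22  2.02 -0.    0.91 -1.39]
turn first(deg) [-0.05 -0.25  0.01] | shift now-axes mm [-0.7  1.4 -2.4] | shift after-turn axes mm [-0.7  1.4 -2.4]
```

View pics/a2.png

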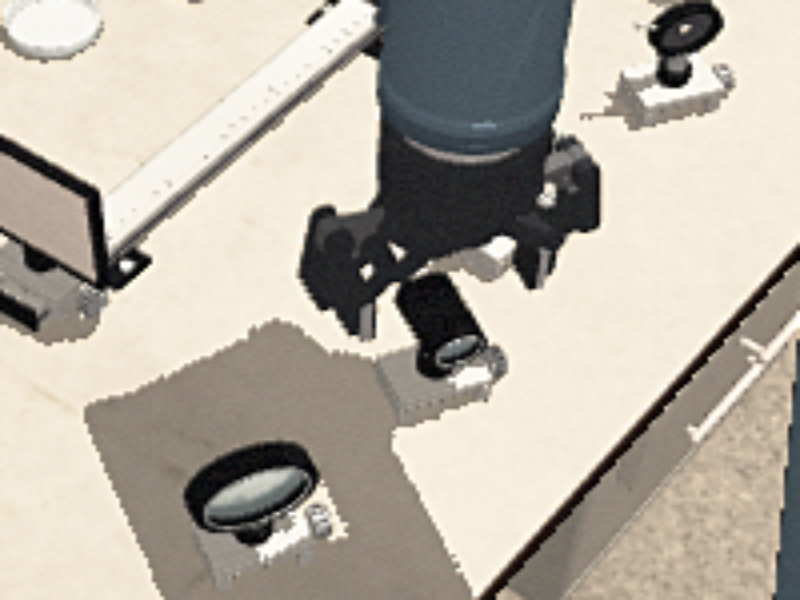

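Run:
```python
from h import *
t=np.radians(151); ty=np.array([np.sin(t),-np.cos(t),0])
c=np.array([424.7,-24.4,50.6])
for p in (c,c+[0,0,19],c+42*ty,c-42*ty,c+42*ty+[0,0,13],c-42*ty+[0,0,13]): 
    u=proj("scene",p)[0]; print(p.round(),((u-[220,170])*[4,600/170]).round())
```

```text
[425. -24.  51.] [438. 339.]
[425. -24.  70.] [440. 320.]
[445.  12.  51.] [363. 362.]
[404. -61.  51.] [511. 316.]
[445.  12.  64.] [363. 349.]
[404. -61.  64.] [514. 303.]
```

```bash
python3 -m jog '[[0.6,[0,0,0],[0,0,0]],[0.5,[0,0,0],[0,0,0]],[0.42,[0,0,0],[0,0,0]],[0.3,[0,0,0],[0,0,0]],[0.3,[0,0,0],[0,0,0]]]' 30
python3 go.py 426 -23.5 53 151
python3 - <<'E'
from h import *
a=manip.grab_frame("scene")
cv2.imwrite("pics/a3.png",cv2.resize(a[170:340,220:420],(800,600)))
E
```

```text
clock: 3.25
tool_pos: [426.7, -25.0, 53.0]
orientation: [-3.141, 0.002, 2.636]
wrist_force: [-1.3, -2.1, 4.2]
grip_width: 0.302
t 3.25 pos [426.7 -25.   53. ] yaw 151.0 tilt 0.1 F [-1.3 -2.1  4.2] w 0.302 q [-0.32  0.21  2.02 -0.    0.91 -1.38]
turn first(deg) [-0.02  0.1   0.02] | shift now-axes mm [ 1.4  1.  -0. ] | shift after-turn axes mm [ 1.4  1.  -0. ]
```

View pics/a3.png

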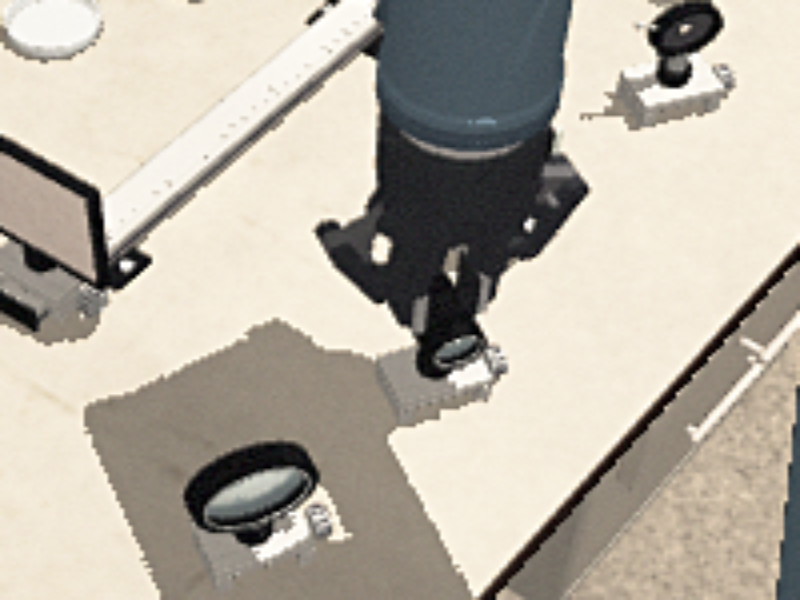

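```bash
python3 -m jog '[[0.25,[0,0,0],[0,0,0]],[0.2,[0,0,0],[0,0,0]],[0.1,[0,0,0],[0,0,0]],[0.1,[0,0,0],[0,0,0]],[0.1,[0,0,0],[0,0,0]]]' 30
python3 go.py 426 -23.5 53 151
python3 - <<'E'
from h import *
a=manip.grab_frame("scene")
cv2.imwrite("pics/a4.png",cv2.resize(a[210:290,290:370],(640,640),interpolation=cv2.INTER_CUBIC)[:600])
E
```

```text
clock: 3.8
tool_pos: [426.7, -25.2, 53.0]
orientation: [-3.141, 0.001, 2.636]
wrist_force: [-2.5, -2.4, 8.5]
grip_width: 0.279
t 3.8 pos [426.7 -25.2  53. ] yaw 151.0 tilt 0.09 F [-2.5 -2.4  8.5] w 0.279 q [-0.32  0.21  2.02 -0.    0.91 -1.38]
turn first(deg) [-0.03  0.09  0.01] | shift now-axes mm [1.4 1.2 0. ] | shift after-turn axes mm [1.4 1.2 0. ]
```

View pics/a4.png

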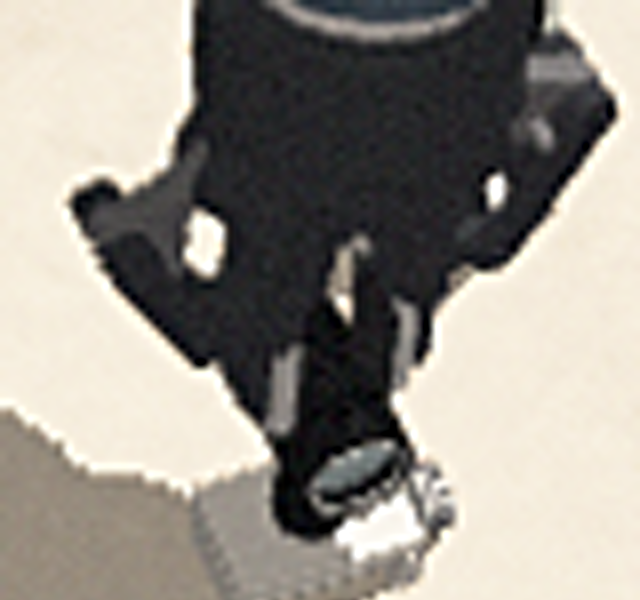

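```bash
python3 -m jog '[[0.5,[0,0,0],[0,0,0]],[0.5,[0,0,0],[0,0,0]],[0.5,[0,0,0.009],[0,0,0]],[0.1,[0,0,0],[0,0,0]],[0.1,[0,0,0],[0,0,0]]]' 30
python3 -m jog '[[0.1,[0,0,0],[0,0,0]],[0.1,[0,0,0],[0,0,0]],[0.1,[0,0,0],[0,0,0]],[0.1,[0,0,0],[0,0,0]],[0.1,[0,0,0],[0,0,0]]]' 30
python3 - <<'E'
from h import *
a=manip.grab_frame("scene")
cv2.imwrite("pics/a5.png",cv2.resize(a[210:290,290:370],(640,640),interpolation=cv2.INTER_CUBIC)[:600])
E
```

```text
clock: 4.35
tool_pos: [425.5, -24.3, 42.6]
orientation: [-3.141, -0.002, 2.635]
wrist_force: [-0.2, 0.7, -1.8]
grip_width: 0.359
clock: 4.85
tool_pos: [426.2, -24.6, 43.3]
orientation: [3.142, 0.0, 2.635]
wrist_force: [1.5, 0.4, -2.0]
grip_width: 0.357
```

View pics/a5.png

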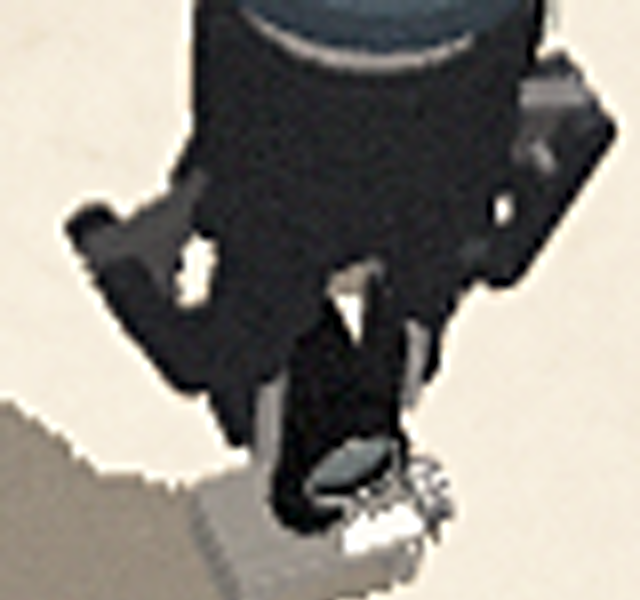

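```bash
python3 -m jog '[[0.1,[0,0,0],[0,0,0]],[0.1,[0,0,-0.03],[0,0,0]],[0.1,[0,0,-0.03],[0,0,0]],[0.1,[0,0,0],[0,0,8.5]],[0.1,[0,0,0],[0,0,8.5]]]' 60
python3 -m jog '[[0.1,[0,0,0],[0,0,8.5]],[0.1,[0,0,0],[0,0,8.5]],[0.1,[0,0,0],[0,0,8.5]],[0.1,[0,0,0],[0,0,8.5]],[0.1,[0,0,0],[0,0,8.5]]]' 60
python3 go.py 632.8 -13 103 90.9
```

```text
clock: 5.4
tool_pos: [427.0, -24.8, 104.4]
orientation: [3.14, 0.002, 2.333]
wrist_force: [-0.2, 1.2, -1.5]
grip_width: 0.343
clock: 5.9
tool_pos: [426.1, -24.5, 103.2]
orientation: [-3.141, -0.0, 1.591]
wrist_force: [-0.3, -0.3, -1.7]
grip_width: 0.346
t 5.9 pos [426.1 -24.5 103.2] yaw 91.1 tilt 0.01 F [-0.3 -0.3 -1.7] w 0.346 q [-0.32  0.14  1.96 -0.    1.04 -0.34]
turn first(deg) [-0.01 -0.    0.25] | shift now-axes mm [7.400e+00 2.069e+02 2.000e-01] | shift after-turn axes mm [8.300e+00 2.069e+02 2.000e-01]
```

```bash
python3 -m jog '[[0.1,[0.0015,0.0414,0],[0,0,0]],[0.1,[0.0015,0.0414,0],[0,0,0]],[0.1,[0.0015,0.0414,0],[0,0,0]],[0.1,[0.0015,0.0414,0],[0,0,0]],[0.1,[0.0015,0.0414,0],[0,0,0]]]' 60
python3 -m jog '[[0.1,[0,0,0],[0,0,0]],[0.1,[0,0,0],[0,0,0]],[0.1,[0,0,0],[0,0,0]],[0.1,[0,0,0],[0,0,0]],[0.1,[0,0,0],[0,0,0]]]' 60
python3 go.py 632.8 -13 103 90.9
python3 - <<'E'
from h import *
a=manip.grab_frame("scene");b=manip.grab_frame("top")
cv2.imwrite("pics/a6.png",np.hstack([cv2.resize(a[150:270,190:310],(400,400),interpolation=cv2.INTER_CUBIC),cv2.resize(b[160:280,190:310],(400,400),interpolation=cv2.INTER_CUBIC)]))
E
```

```text
clock: 6.4
tool_pos: [634.3, -11.4, 102.9]
orientation: [-3.141, -0.0, 1.597]
wrist_force: [0.8, 0.2, -0.3]
grip_width: 0.344
clock: 6.9
tool_pos: [632.2, -11.7, 103.8]
orientation: [3.141, 0.0, 1.597]
wrist_force: [-0.3, -0.0, -1.6]
grip_width: 0.343
t 6.9 pos [632.2 -11.7 103.8] yaw 91.5 tilt 0.01 F [-0.3 -0.  -1.6] w 0.343 q [-0.19  0.48  1.46 -0.    1.2  -0.22]
turn first(deg) [0.01 0.01 0.58] | shift now-axes mm [-1.3  0.6  0.8] | shift after-turn axes mm [-1.3  0.6  0.8]
```

View pics/a6.png

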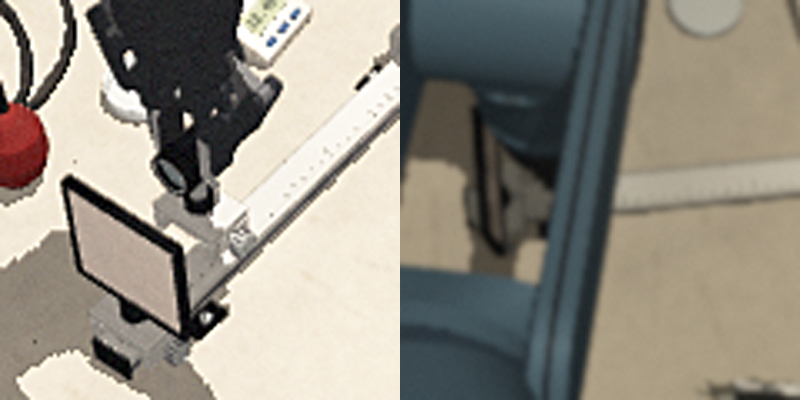

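```bash
python3 -m jog '[[0.1,[-0.001,0.0006,0.01],[0,0,0.6]],[0.1,[0,0,0.01],[0,0,0]],[0.1,[0,0,0.008],[0,0,0]],[0.1,[0,0,0.004],[0,0,0]],[0.1,[0,0,0],[0,0,0]]]' 60
python3 -m jog '[[0.1,[0,0,0.004],[0,0,0]],[0.1,[0,0,0.004],[0,0,0]],[0.1,[0,0,0.003],[0,0,0]],[0.1,[0,0,0.002],[0,0,0]],[0.1,[0,0,0],[0,0,0]]]' 60
python3 go.py 632.8 -13 55.3 90.9
```

```text
clock: 7.5
tool_pos: [632.8, -12.5, 69.9]
orientation: [-3.139, -0.0, 1.587]
wrist_force: [-0.4, 0.7, -0.7]
grip_width: 0.343
clock: 8.0
tool_pos: [633.4, -12.6, 57.9]
orientation: [-3.141, -0.0, 1.586]
wrist_force: [0.7, -0.6, -1.8]
grip_width: 0.347
t 8.0 pos [633.4 -12.6  57.9] yaw 90.9 tilt 0.03 F [ 0.7 -0.6 -1.8] w 0.347 q [-0.2   0.53  1.5  -0.    1.11 -0.21]
turn first(deg) [-0.03 -0.01 -0.  ] | shift now-axes mm [-0.4 -0.6  2.6] | shift after-turn axes mm [-0.4 -0.6  2.6]
```

```bash
python3 -m jog '[[0.1,[0,0,0.002],[0,0,0]],[0.1,[0,0,0.001],[0,0,0]],[0.1,[0,0,0],[0,0,0]],[0.45,[0,0,0],[0,0,0]],[0.6,[0,0,0],[0,0,0]]]' 60
python3 -m jog '[[0.7,[0,0,0],[0,0,0]],[0.7,[0,0,-0.03],[0,0,0]],[0.7,[0,0,-0.04],[0,0,0]],[0.7,[0,0,-0.04],[0,0,0]],[0.5,[0,0,-0.03],[0,0,0]]]' 60
python3 go.py 459 -138.5 150 84
python3 - <<'E'
from h import *
a=manip.grab_frame("scene")
cv2.imwrite("pics/a7.png",cv2.resize(a[150:270,190:310],(600,600),interpolation=cv2.INTER_CUBIC))
E
```

```text
clock: 8.5
tool_pos: [633.9, -12.7, 55.6]
orientation: [3.141, 0.0, 1.587]
wrist_force: [0.3, 0.2, 0.0]
grip_width: 0.59
clock: 9.0
tool_pos: [634.3, -12.7, 198.4]
orientation: [3.138, 0.001, 1.587]
wrist_force: [0.5, 0.9, -0.3]
grip_width: 0.547
t 9.0 pos [634.3 -12.7 198.4] yaw 90.9 tilt 0.18 F [ 0.5  0.9 -0.3] w 0.547 q [-0.2   0.41  1.33  0.    1.4  -0.21]
turn first(deg) [0.18 0.03 6.9 ] | shift now-axes mm [-123.  -177.4   47.9] | shift after-turn axes mm [-143.4 -161.2   48.4]
```

View pics/a7.png

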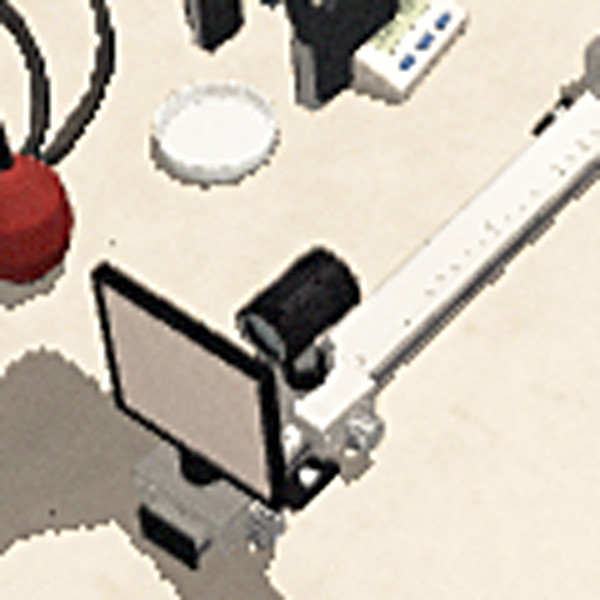

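```bash
python3 -m jog '[[0.5,[0,0,0],[0,0,6.9]],[0.5,[-0.036,-0.0403,0],[0,0,0]],[0.5,[-0.036,-0.0403,0],[0,0,0]],[0.5,[-0.036,-0.0403,0],[0,0,0]],[0.5,[-0.036,-0.0403,0],[0,0,0]]]' 40
python3 -m jog '[[0.5,[0,0,0.03],[0,0,0]],[0.5,[0,0,0.02],[0,0,0]],[0.5,[0,0,0],[0,0,0]],[0.5,[0,0,0],[0,0,0]],[0.5,[0,0,0],[0,0,0]]]' 40
python3 go.py 459 -138.5 67 84
```

```text
clock: 9.55
tool_pos: [469.7, -130.2, 195.2]
orientation: [3.141, 0.0, 1.467]
wrist_force: [1.2, -1.5, 1.1]
grip_width: 0.503
clock: 10.05
tool_pos: [472.3, -129.7, 146.4]
orientation: [3.14, 0.001, 1.467]
wrist_force: [0.8, 0.2, 0.7]
grip_width: 0.498
t 10.05 pos [ 472.3 -129.7  146.4] yaw 84.0 tilt 0.12 F [0.8 0.2 0.7] w 0.498 q [-0.5   0.2   1.76  0.    1.18 -0.39]
turn first(deg) [0.11 0.04 0.03] | shift now-axes mm [-10.  -12.5  79.4] | shift after-turn axes mm [-10.1 -12.4  79.4]
```

```bash
python3 -m jog '[[0.5,[-0.010,-0.0125,0],[0,0,0]],[0.5,[0,0,0.03],[0,0,0]],[0.5,[0,0,0],[0,0,0]],[0.5,[0,0,0],[0,0,0]],[0.5,[0,0,0],[0,0,0]]]' 40
python3 go.py 459 -138.5 67 84
python3 - <<'E'
from h import *
a=manip.grab_frame("scene")
cv2.imwrite("pics/a8.png",cv2.resize(a[170:260,300:390],(600,600),interpolation=cv2.INTER_CUBIC))
E
```

```text
clock: 10.55
tool_pos: [458.9, -138.4, 116.6]
orientation: [3.14, 0.001, 1.467]
wrist_force: [0.7, -0.3, 0.1]
grip_width: 0.497
t 10.55 pos [ 458.9 -138.4  116.6] yaw 84.0 tilt 0.12 F [ 0.7 -0.3  0.1] w 0.497 q [-0.53  0.21  1.83  0.    1.1  -0.42]
turn first(deg) [0.11 0.05 0.03] | shift now-axes mm [-0.  -0.  49.6] | shift after-turn axes mm [-0.1  0.1 49.6]
```

View pics/a8.png

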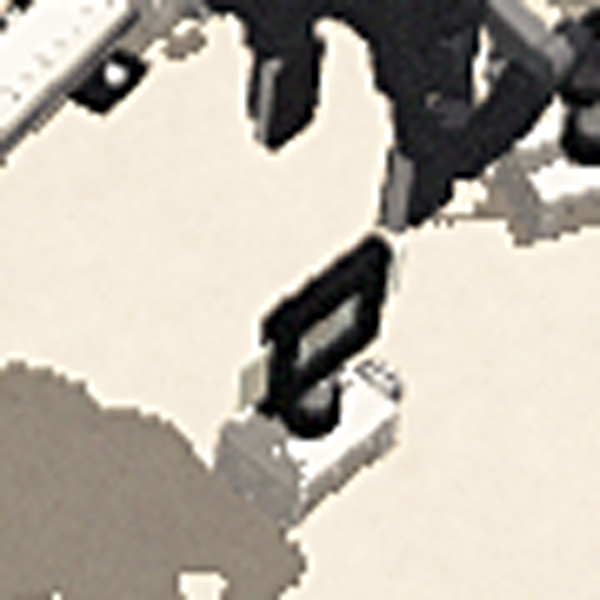

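Run:
```python
from h import *
for z in(116,122,130,96): print(z,((proj("scene",[459,-138.4,z])[0]-[300,170])/.15).round())
print(onz("scene",(300+340*.15,170+187*.15),122).round(), onz("scene",(300+322*.15,170+283*.15),96).round())
```

```text
116 [333. 229.]
122 [335. 216.]
130 [337. 199.]
96 [327. 270.]
[ 465. -150.  122.] [ 457. -133.   96.]
```

```bash
python3 -m jog '[[0.5,[0,0,0.025],[0,0,0]],[0.5,[0,0,0.025],[0,0,0]],[0.5,[0,0,0.007],[0,0,0]],[0.3,[0,0,0],[0,0,0]],[0.25,[0,0,0],[0,0,0]]]' 40
python3 go.py 459 -138.5 60 84
python3 - <<'E'
from h import *
a=manip.grab_frame("scene")
cv2.imwrite("pics/a9.png",cv2.resize(a[170:260,300:390],(600,600),interpolation=cv2.INTER_CUBIC))
E
```

```text
clock: 11.1
tool_pos: [458.7, -138.6, 59.4]
orientation: [3.14, 0.001, 1.466]
wrist_force: [-0.2, -0.4, 0.1]
grip_width: 0.25
t 11.1 pos [ 458.7 -138.6   59.4] yaw 84.0 tilt 0.09 F [-0.2 -0.4  0.1] w 0.25 q [-0.53  0.29  1.89  0.    0.96 -0.42]
turn first(deg) [0.09 0.04 0.01] | shift now-axes mm [ 0.1  0.3 -0.6] | shift after-turn axes mm [ 0.1  0.3 -0.6]
```

View pics/a9.png

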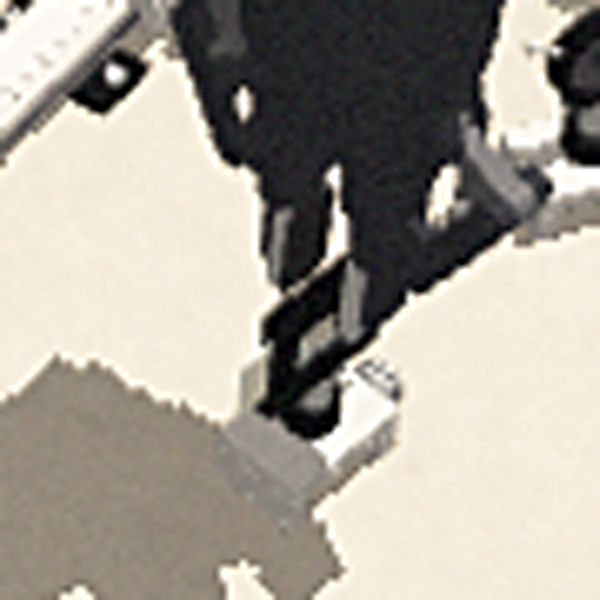

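```bash
python3 -m jog '[[0.15,[0,0,0],[0,0,0]],[0.0,[0,0,0],[0,0,0]],[0.0,[0,0,0],[0,0,0]],[0.0,[0,0,0],[0,0,0]],[0.0,[0,0,0],[0,0,0]]]' 40
python3 -m jog '[[0,[0,0,0],[0,0,0]],[0.0,[0,0,-0.02],[0,0,0]],[0.0,[0,0,-0.03],[0,0,0]],[0.0,[0,0,-0.03],[0,0,0]],[0.0,[0,0,0],[0,0,0]]]' 60
python3 go.py 459 -138.5 60 84
python3 - <<'E'
from h import *
a=manip.grab_frame("scene")
cv2.imwrite("pics/a10.png",cv2.resize(a[140:260,290:410],(600,600),interpolation=cv2.INTER_CUBIC))
E
```

```text
clock: 11.65
tool_pos: [458.9, -138.6, 59.4]
orientation: [3.139, 0.001, 1.466]
wrist_force: [1.2, 0.3, 6.7]
grip_width: 0.084
clock: 12.15
tool_pos: [460.1, -139.4, 141.9]
orientation: [3.135, 0.003, 1.466]
wrist_force: [0.4, 0.2, -2.0]
grip_width: 0.079
t 12.15 pos [ 460.1 -139.4  141.9] yaw 84.0 tilt 0.41 F [ 0.4  0.2 -2. ] w 0.079 q [-0.53  0.18  1.79 -0.    1.16 -0.42]
turn first(deg) [0.37 0.17 0.01] | shift now-axes mm [ 1.1 -1.7 81.9] | shift after-turn axes mm [ 0.8 -1.1 81.9]
```

View pics/a10.png

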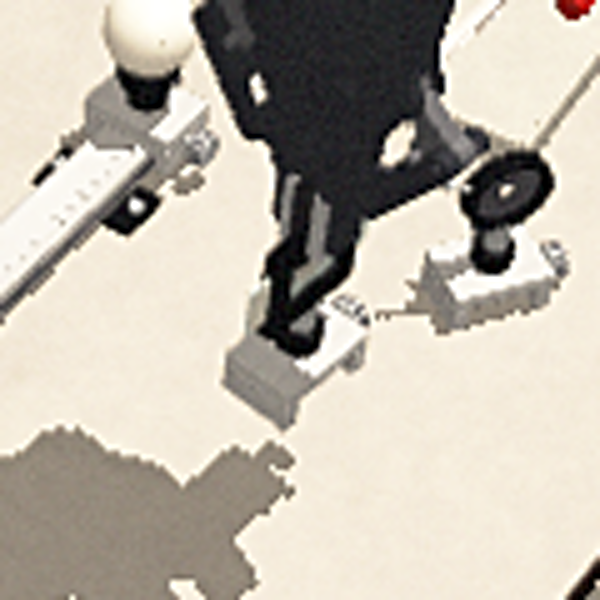

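```bash
python3 -m jog '[[0,[0,0,0],[0,0,8.3]],[0,[0,0,0],[0,0,8.3]],[0,[0,0,0],[0,0,8.3]],[0,[0,0,0],[0,0,8.3]],[0,[0,0,0],[0,0,8.3]]]' 60
python3 -m jog '[[0,[0,0,0],[0,0,8.3]],[0,[0,0,0],[0,0,8.3]],[0,[0,0,0],[0,0,8.3]],[0,[0,0,0],[0,0,8.3]],[0,[0,0,0],[0,0,8.3]]]' 60
python3 go.py 633.8 -79 130 0.9
```

```text
clock: 12.7
tool_pos: [456.5, -137.5, 136.3]
orientation: [-3.138, 0.001, 0.736]
wrist_force: [0.8, -0.3, -1.9]
grip_width: 0.08
clock: 13.2
tool_pos: [456.5, -137.4, 136.3]
orientation: [-3.14, 0.003, 0.011]
wrist_force: [-0.3, 0.2, -1.2]
grip_width: 0.082
t 13.2 pos [ 456.5 -137.4  136.3] yaw 0.7 tilt 0.22 F [-0.3  0.2 -1.2] w 0.082 q [-0.53  0.19  1.8  -0.    1.15  1.03]
turn first(deg) [-0.11  0.19 -0.25] | shift now-axes mm [178.  -56.4   5.8] | shift after-turn axes mm [178.2 -55.6   6.3]
```

```bash
python3 -m jog '[[0,[0.0445,-0.0141,0],[0,0,0]],[0,[0.0445,-0.0141,0],[0,0,0]],[0,[0.0445,-0.0141,0],[0,0,0]],[0,[0.0445,-0.0141,0],[0,0,0]],[0,[0,0,0.03],[0,0,0]]]' 60
python3 -m jog '[[0,[0,0,0],[0,0,0]],[0,[0,0,0],[0,0,0]],[0,[0,0,0],[0,0,0]],[0,[0,0,0],[0,0,0]],[0,[0,0,0],[0,0,0]]]' 60
python3 go.py 633.8 -79 71.4 0.9
python3 - <<'E'
from h import *
a=manip.grab_frame("scene");b=manip.grab_frame("top")
cv2.imwrite("pics/a11.png",cv2.resize(a[140:240,220:320],(600,600),interpolation=cv2.INTER_CUBIC))
cv2.imwrite("pics/a11t.png",cv2.resize(b[160:260,210:310],(600,600),interpolation=cv2.INTER_CUBIC))
E
```

```text
clock: 13.7
tool_pos: [642.7, -77.5, 110.0]
orientation: [3.14, -0.011, 0.02]
wrist_force: [0.4, -1.0, -1.3]
grip_width: 0.081
clock: 14.2
tool_pos: [635.0, -79.3, 109.6]
orientation: [3.141, -0.002, 0.017]
wrist_force: [-1.2, -1.0, -3.0]
grip_width: 0.083
t 14.2 pos [635.  -79.3 109.6] yaw 1.0 tilt 0.11 F [-1.2 -1.  -3. ] w 0.083 q [-0.3   0.49  1.43 -0.    1.22  1.26]
turn first(deg) [ 0.04 -0.1   0.06] | shift now-axes mm [-1.2 -0.3 38.2] | shift after-turn axes mm [-1.2 -0.3 38.2]
```

View pics/a11.png

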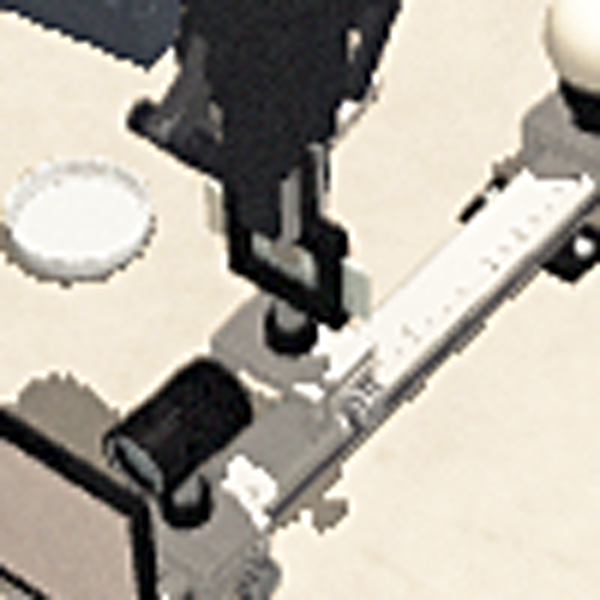

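View pics/a11t.png

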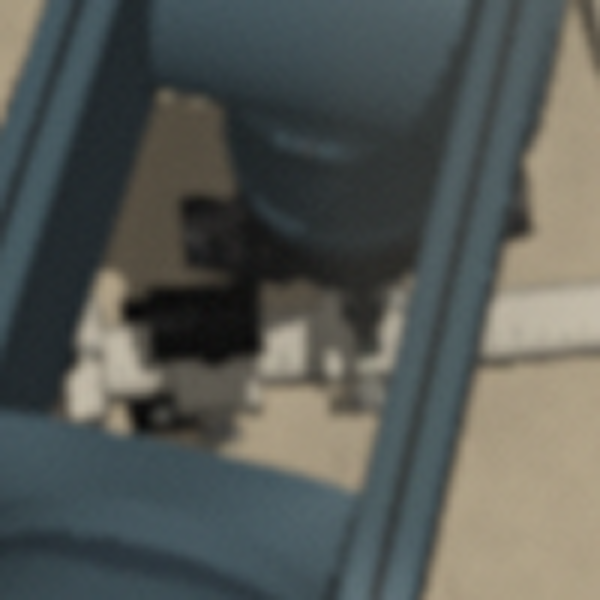

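Run:
```python
from h import *
f=lambda P:[((q-[220,140])*6).round().tolist() for q in proj("scene",P)]
o=np.array([635,-79.3,50.2])
c,s=np.cos(.017),np.sin(.017)
w=lambda p: o+[c*p[0]-s*p[1],s*p[0]+c*p[1],p[2]]
for n,p in dict(knobtip=(-40,0,12),dpp=(26,18,24),dmp=(-26,18,24),dmm=(-26,-18,24),bpp=(26,18,0),bmp=(-26,18,0),glm=(-38,0,59),glm2=(-38,0,85),glp=(38,0,85),glp2=(38,0,59),f1=(-26,4.5,48),f2=(26,4.5,48)).items(): print(n,f(w(p)))
```

```text
knobtip [[373.0, 401.0]]
dpp [[204.0, 327.0]]
dmp [[312.0, 391.0]]
dmm [[373.0, 334.0]]
bpp [[208.0, 369.0]]
bmp [[314.0, 433.0]]
glm [[367.0, 313.0]]
glm2 [[366.0, 264.0]]
glp [[202.0, 171.0]]
glp2 [[206.0, 221.0]]
f1 [[334.0, 326.0]]
f2 [[224.0, 262.0]]
```

```bash
python3 -m jog '[[0,[0,0,0.01],[0,0,0]],[0,[0,0,0.009],[0,0,0]],[0,[0,0,0.004],[0,0,0]],[0,[0,0,0.004],[0,0,0]],[0,[0,0,0],[0,0,0]]]' 60
python3 -m jog '[[0,[0,0,0.003],[0,0,0]],[0,[0,0,0.003],[0,0,0]],[0,[0,0,0.002],[0,0,0]],[0,[0,0,0],[0,0,0]],[0,[0,0,0],[0,0,0]]]' 60
python3 go.py 633.8 -79 71.4 0.9
```

```text
clock: 14.8
tool_pos: [634.3, -78.5, 80.2]
orientation: [-3.141, 0.002, 0.017]
wrist_force: [0.5, 1.2, -2.1]
grip_width: 0.083
clock: 15.3
tool_pos: [634.8, -78.7, 73.3]
orientation: [3.142, -0.0, 0.017]
wrist_force: [0.1, -0.1, -2.3]
grip_width: 0.078
t 15.3 pos [634.8 -78.7  73.3] yaw 1.0 tilt 0.0 F [ 0.1 -0.1 -2.3] w 0.078 q [-0.3   0.52  1.47 -0.    1.15  1.26]
turn first(deg) [ 0.  -0.   0.1] | shift now-axes mm [-1.   0.3  1.9] | shift after-turn axes mm [-1.   0.3  1.9]
```

```bash
python3 -m jog '[[0,[0,0,0.002],[0,0,0]],[0,[0,0,0],[0,0,0]],[0.1,[0,0,0],[0,0,0]],[0.25,[0,0,0],[0,0,0]],[0.3,[0,0,0],[0,0,0]]]' 60
python3 -m jog '[[0.3,[0,0,0],[0,0,0]],[0.3,[0,0,-0.03],[0,0,0]],[0.3,[0,0,-0.04],[0,0,0]],[0.4,[0,0,-0.04],[0,0,0]],[0.5,[0,0,-0.02],[0,0,0]]]' 60
python3 go.py 451.3 -300.5 150 60
python3 - <<'E'
from h import *
a=manip.grab_frame("scene")
cv2.imwrite("pics/a12.png",cv2.resize(a[140:260,200:320],(600,600),interpolation=cv2.INTER_CUBIC))
E
```

```text
clock: 15.8
tool_pos: [635.0, -78.7, 71.5]
orientation: [3.141, -0.0, 0.017]
wrist_force: [-0.0, -0.3, 0.2]
grip_width: 0.302
clock: 16.3
tool_pos: [636.4, -79.1, 205.7]
orientation: [3.14, -0.006, 0.018]
wrist_force: [0.1, -0.0, -0.0]
grip_width: 0.495
t 16.3 pos [636.4 -79.1 205.7] yaw 1.0 tilt 0.34 F [ 0.1 -0.  -0. ] w 0.495 q [-0.3   0.42  1.3   0.    1.42  1.26]
turn first(deg) [  0.26  -0.25 -59.  ] | shift now-axes mm [-189.3  218.1   55.1] | shift after-turn axes mm [-284.3  -49.6   55.7]
```

View pics/a12.png

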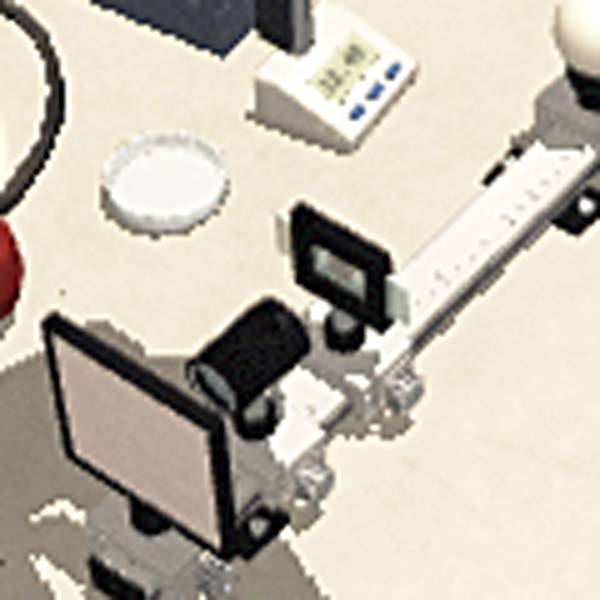

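```bash
python3 -m jog '[[0.5,[0,0,0],[0,0,-8.4]],[0.5,[0,0,0],[0,0,-8.4]],[0.5,[0,0,0],[0,0,-8.4]],[0.5,[0,0,0],[0,0,-8.4]],[0.5,[0,0,0],[0,0,-8.4]]]' 40
python3 -m jog '[[0.5,[0,0,0],[0,0,-8.4]],[0.5,[0,0,0],[0,0,-8.4]],[0.5,[-0.04,-0.007,0],[0,0,0]],[0.5,[-0.04,-0.007,0],[0,0,0]],[0.5,[-0.04,-0.007,0],[0,0,0]]]' 40
python3 -m jog '[[0.5,[-0.04,-0.007,0],[0,0,0]],[0.5,[-0.04,-0.007,0],[0,0,0]],[0.5,[-0.04,-0.007,0],[0,0,0]],[0.5,[-0.04,-0.007,0.03],[0,0,0]],[0.5,[0,0,0.02],[0,0,0]]]' 40
python3 -m jog '[[0.5,[0,0,0],[0,0,0]],[0.5,[0,0,0],[0,0,0]],[0.5,[0,0,0],[0,0,0]],[0.5,[0,0,0],[0,0,0]],[0.5,[0,0,0],[0,0,0]]]' 40
python3 go.py 451.3 -300.5 116 60
```

```text
clock: 16.85
tool_pos: [634.5, -78.6, 200.6]
orientation: [-3.141, 0.0, 0.757]
wrist_force: [0.3, 1.0, -0.0]
grip_width: 0.501
clock: 17.35
tool_pos: [555.2, -172.2, 200.5]
orientation: [-3.141, 0.0, 1.045]
wrist_force: [-0.5, -0.7, -0.7]
grip_width: 0.501
clock: 17.85
tool_pos: [448.8, -299.1, 150.4]
orientation: [-3.141, 0.002, 1.039]
wrist_force: [0.4, 0.6, 0.0]
grip_width: 0.5
clock: 18.35
tool_pos: [452.7, -295.5, 152.5]
orientation: [3.14, 0.0, 1.045]
wrist_force: [1.1, 0.2, 0.8]
grip_width: 0.498
t 18.35 pos [ 452.7 -295.5  152.5] yaw 59.9 tilt 0.1 F [1.1 0.2 0.8] w 0.498 q [-0.78  0.28  1.64  0.    1.22 -0.26]
turn first(deg) [ 0.09  0.02 -0.12] | shift now-axes mm [-5.   1.2 36.5] | shift after-turn axes mm [-5.   1.3 36.5]
```

```bash
python3 -m jog '[[0.5,[-0.005,0.0012,0.02],[0,0,0]],[0.5,[0,0,0.017],[0,0,0]],[0.4,[0,0,0],[0,0,0]],[0.4,[0,0,0],[0,0,0]],[0.4,[0,0,0],[0,0,0]]]' 40
python3 go.py 451.3 -300.5 60 60
python3 - <<'E'
from h import *
a=manip.grab_frame("scene")
cv2.imwrite("pics/a13.png",cv2.resize(a[130:220,340:430],(600,600),interpolation=cv2.INTER_CUBIC))
E
```

```text
clock: 18.85
tool_pos: [451.1, -301.0, 115.7]
orientation: [3.14, 0.001, 1.044]
wrist_force: [-0.5, 0.5, 0.7]
grip_width: 0.403
t 18.85 pos [ 451.1 -301.   115.7] yaw 59.8 tilt 0.11 F [-0.5  0.5  0.7] w 0.403 q [-0.79  0.32  1.68 -0.    1.14 -0.27]
turn first(deg) [ 0.1   0.03 -0.18] | shift now-axes mm [ 0.6 -0.2 55.7] | shift after-turn axes mm [ 0.6 -0.1 55.7]
```

View pics/a13.png

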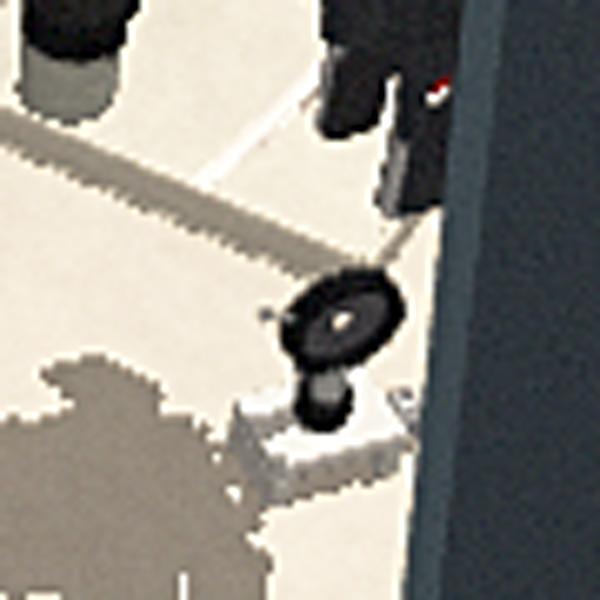

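```bash
python3 -m jog '[[0.4,[0,0,0.025],[0,0,0]],[0.4,[0,0,0.025],[0,0,0]],[0.4,[0,0,0.008],[0,0,0]],[0.3,[0,0,0],[0,0,0]],[0.25,[0,0,0],[0,0,0]]]' 40
python3 go.py 451.3 -300.5 58 60
python3 - <<'E'
from h import *
a=manip.grab_frame("scene")
cv2.imwrite("pics/a14.png",cv2.resize(a[130:220,340:430],(600,600),interpolation=cv2.INTER_CUBIC))
E
```

```text
clock: 19.4
tool_pos: [451.0, -301.2, 57.6]
orientation: [3.14, 0.0, 1.044]
wrist_force: [-0.8, -0.1, 1.0]
grip_width: 0.248
t 19.4 pos [ 451.  -301.2   57.6] yaw 59.8 tilt 0.09 F [-0.8 -0.1  1. ] w 0.248 q [-0.79  0.39  1.74 -0.    1.01 -0.27]
turn first(deg) [ 0.08  0.02 -0.2 ] | shift now-axes mm [ 0.8 -0.1 -0.4] | shift after-turn axes mm [ 0.8 -0.1 -0.4]
```

View pics/a14.png

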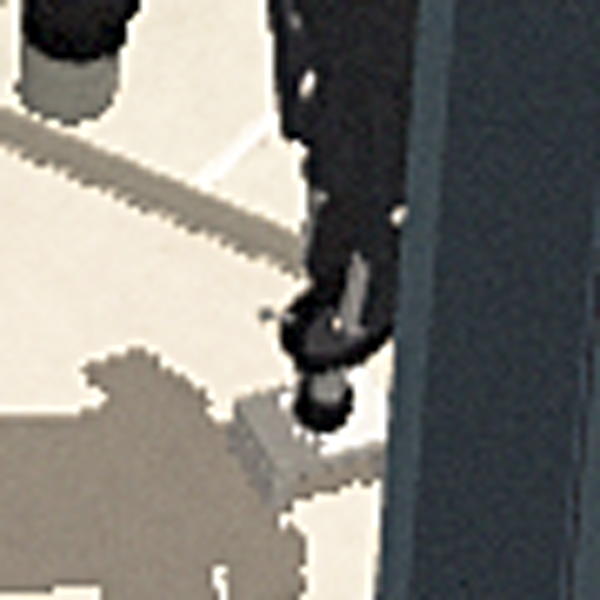

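```bash
python3 -m jog '[[0.15,[0,0,0],[0,0,0]],[0.0,[0,0,0],[0,0,0]],[0.0,[0,0,0],[0,0,0]],[0.0,[0,0,0],[0,0,0]],[0.0,[0,0,0],[0,0,0]]]' 40
python3 -m jog '[[0,[0,0,0],[0,0,0]],[0.0,[0,0,-0.02],[0,0,0]],[0.0,[0,0,-0.03],[0,0,0]],[0.0,[0,0,-0.03],[0,0,0]],[0.0,[0,0,0],[0,0,0]]]' 60
python3 go.py 634.8 -145 130 0.9
python3 - <<'E'
from h import *
a=manip.grab_frame("scene")
cv2.imwrite("pics/a15.png",cv2.resize(a[110:220,320:430],(600,600),interpolation=cv2.INTER_CUBIC))
E
```

```text
clock: 19.95
tool_pos: [451.4, -301.5, 57.8]
orientation: [3.139, 0.001, 1.044]
wrist_force: [1.2, 1.4, 6.3]
grip_width: 0.102
clock: 20.45
tool_pos: [452.2, -302.5, 140.4]
orientation: [3.135, 0.002, 1.044]
wrist_force: [0.2, -0.4, -1.3]
grip_width: 0.092
t 20.45 pos [ 452.2 -302.5  140.4] yaw 59.8 tilt 0.42 F [ 0.2 -0.4 -1.3] w 0.092 q [-0.79  0.29  1.65 -0.    1.19 -0.27]
turn first(deg) [ 0.42 -0.1  58.9 ] | shift now-axes mm [228.   78.5  10.5] | shift after-turn axes mm [ 185.1 -154.6   10.4]
```

View pics/a15.png

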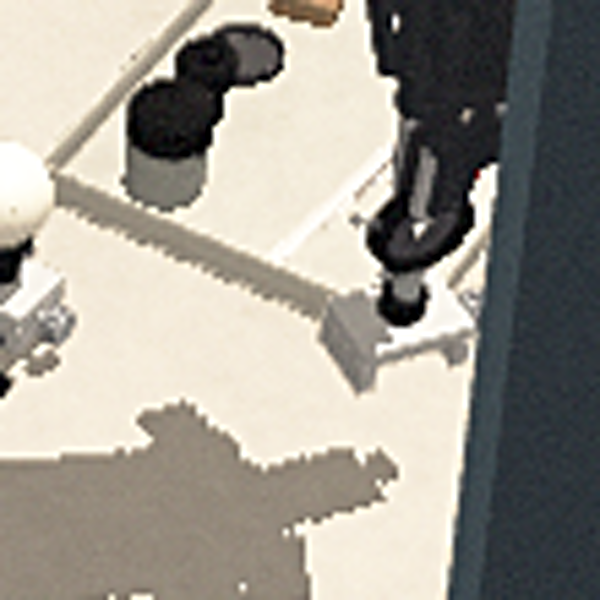

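```bash
python3 -m jog '[[0,[0,0,0],[0,0,8.4]],[0,[0,0,0],[0,0,8.4]],[0,[0,0,0],[0,0,8.4]],[0,[0,0,0],[0,0,8.4]],[0,[0,0,0],[0,0,8.4]]]' 60
python3 -m jog '[[0,[0,0,0],[0,0,8.4]],[0,[0,0,0],[0,0,8.5]],[0,[0,0,0],[0,0,0]],[0,[0.0309,-0.0258,0],[0,0,0]],[0,[0.0309,-0.0258,0],[0,0,0]]]' 60
python3 -m jog '[[0,[0.0309,-0.0258,0],[0,0,0]],[0,[0.0309,-0.0258,0],[0,0,0]],[0,[0.0309,-0.0258,0],[0,0,0]],[0,[0.0305,-0.0258,0.01],[0,0,0]],[0,[0,0,0.02],[0,0,0]]]' 60
python3 -m jog '[[0,[0,0,0],[0,0,0]],[0,[0,0,0],[0,0,0]],[0,[0,0,0],[0,0,0]],[0,[0,0,0],[0,0,0]],[0,[0,0,0],[0,0,0]]]' 60
python3 go.py 634.8 -145 69.6 0.9
python3 - <<'E'
from h import *
a=manip.grab_frame("scene")
cv2.imwrite("pics/a16.png",cv2.resize(a[110:210,240:340],(600,600),interpolation=cv2.INTER_CUBIC))
f=lambda P:[((q-[240,110])*6).round().tolist() for q in proj("scene",P)]
p=np.array(manip.sense()["tool_pos"]);o=np.array([p[0],p[1],p[2]-57.6])
c,s=np.cos(.016),np.sin(.016)
w=lambda p: o+[c*p[0]-s*p[1],s*p[0]+c*p[1],p[2]]
for n,q in dict(knobtip=(-40,0,12),dpp=(26,18,24),dmp=(-26,18,24),dmm=(-26,-18,24),bpp=(26,18,0),bmp=(-26,18,0),ringc=(0,0,72),rl=(22,0,72),rr=(-22,0,72)).items(): print(n,f(w(q)))
E
```

```text
clock: 21.0
tool_pos: [449.2, -299.6, 134.4]
orientation: [-3.138, 0.002, 0.304]
wrist_force: [0.1, -0.1, -1.9]
grip_width: 0.09
clock: 21.5
tool_pos: [510.8, -247.9, 135.3]
orientation: [-3.14, 0.002, 0.017]
wrist_force: [1.0, -0.9, -2.2]
grip_width: 0.09
clock: 22.0
tool_pos: [636.9, -139.2, 106.4]
orientation: [-3.141, -0.004, 0.024]
wrist_force: [-0.7, 0.3, -1.8]
grip_width: 0.09
clock: 22.5
tool_pos: [633.0, -143.8, 107.6]
orientation: [3.141, -0.001, 0.015]
wrist_force: [0.6, 0.8, -2.2]
grip_width: 0.095
t 22.5 pos [ 633.  -143.8  107.6] yaw 0.9 tilt 0.09 F [ 0.6  0.8 -2.2] w 0.095 q [-0.39  0.5   1.41 -0.    1.23  1.16]
turn first(deg) [ 0.04 -0.08 -0.04] | shift now-axes mm [ 1.7  1.2 38. ] | shift after-turn axes mm [ 1.7  1.2 38. ]
knobtip [[364.0, 484.0]]
dpp [[199.0, 413.0]]
dmp [[306.0, 474.0]]
dmm [[363.0, 419.0]]
bpp [[200.0, 456.0]]
bmp [[306.0, 516.0]]
ringc [[280.0, 327.0]]
rl [[234.0, 301.0]]
rr [[327.0, 352.0]]
```

View pics/a16.png

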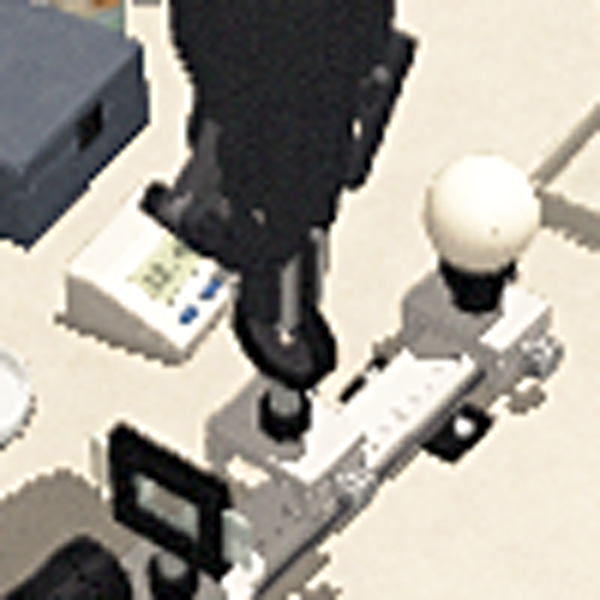

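```bash
python3 -m jog '[[0,[0.002,0.001,0.01],[0,0,0]],[0,[0,0,0.009],[0,0,0]],[0,[0,0,0.004],[0,0,0]],[0,[0,0,0.004],[0,0,0]],[0,[0,0,0],[0,0,0]]]' 60
python3 -m jog '[[0,[0,0,0.003],[0,0,0]],[0,[0,0,0.003],[0,0,0]],[0,[0,0,0.002],[0,0,0]],[0,[0,0,0],[0,0,0]],[0,[0,0,0],[0,0,0]]]' 60
python3 go.py 634.8 -145 69.6 0.9
```

```text
clock: 23.05
tool_pos: [634.4, -143.6, 78.5]
orientation: [-3.141, 0.002, 0.016]
wrist_force: [0.3, 0.1, -1.5]
grip_width: 0.094
clock: 23.55
tool_pos: [635.0, -143.9, 71.6]
orientation: [3.142, -0.0, 0.016]
wrist_force: [1.1, 1.1, -2.2]
grip_width: 0.092
t 23.55 pos [ 635.  -143.9   71.6] yaw 0.9 tilt 0.0 F [ 1.1  1.1 -2.2] w 0.092 q [-0.39  0.54  1.44  0.    1.16  1.16]
turn first(deg) [ 0. -0.  0.] | shift now-axes mm [-0.2  1.1  2. ] | shift after-turn axes mm [-0.2  1.1  2. ]
```

```bash
python3 -m jog '[[0,[0,0,0.002],[0,0,0]],[0,[0,0,0],[0,0,0]],[0.1,[0,0,0],[0,0,0]],[0.25,[0,0,0],[0,0,0]],[0.3,[0,0,0],[0,0,0]]]' 60
python3 -m jog '[[0.3,[0,0,0],[0,0,0]],[0.3,[0,0,-0.03],[0,0,0]],[0.3,[0,0,-0.04],[0,0,0]],[0.4,[0,0,-0.04],[0,0,0]],[0.5,[0,0,-0.04],[0,0,0]]]' 60
python3 go.py 433 118 170 62
python3 - <<'E'
from h import *
a=manip.grab_frame("scene")
cv2.imwrite("pics/a17.png",cv2.resize(a[120:250,210:340],(600,600),interpolation=cv2.INTER_CUBIC))
E
```

```text
clock: 24.05
tool_pos: [635.0, -143.9, 69.7]
orientation: [3.142, -0.0, 0.016]
wrist_force: [-0.9, 0.7, 0.4]
grip_width: 0.305
clock: 24.55
tool_pos: [634.7, -143.8, 221.1]
orientation: [-3.141, 0.0, 0.016]
wrist_force: [0.5, 0.3, 0.1]
grip_width: 0.503
t 24.55 pos [ 634.7 -143.8  221.1] yaw 0.9 tilt 0.01 F [0.5 0.3 0.1] w 0.503 q [-0.39  0.43  1.24  0.    1.47  1.16]
turn first(deg) [-1.00e-02  1.00e-02 -6.11e+01] | shift now-axes mm [-197.6 -264.9   51.2] | shift after-turn axes mm [ 136.5 -301.    51.1]
```

View pics/a17.png

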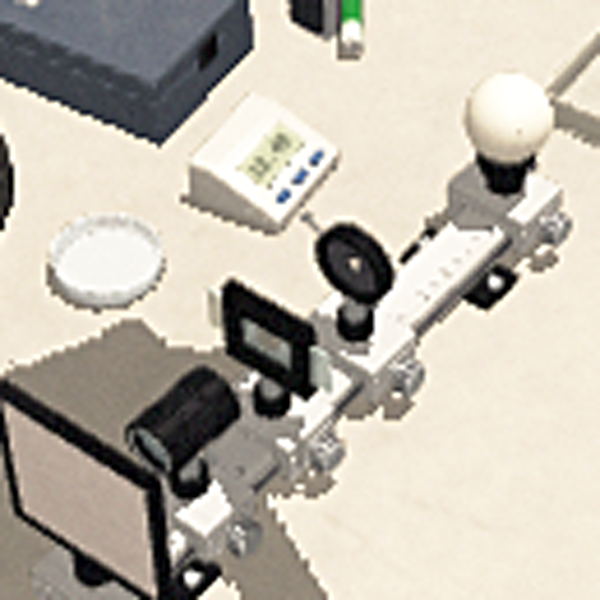

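```bash
python3 -m jog '[[0.5,[0,0,0],[0,0,-8.5]],[0.5,[0,0,0],[0,0,-8.5]],[0.5,[0,0,0],[0,0,-8.5]],[0.5,[0,0,0],[0,0,-8.5]],[0.5,[0,0,0],[0,0,-8.5]]]' 40
python3 -m jog '[[0.5,[0,0,0],[0,0,-8.5]],[0.5,[0,0,0],[0,0,-8.5]],[0.5,[0,0,0],[0,0,-1.6]],[0.5,[0.017,-0.0376,0],[0,0,0]],[0.5,[0.017,-0.0376,0],[0,0,0]]]' 40
python3 -m jog '[[0.5,[0.017,-0.0376,0],[0,0,0]],[0.5,[0.017,-0.0376,0],[0,0,0]],[0.5,[0.017,-0.0376,0],[0,0,0]],[0.5,[0.017,-0.0376,0],[0,0,0]],[0.5,[0.017,-0.0376,0],[0,0,0]]]' 40
python3 -m jog '[[0.5,[0.017,-0.0376,0.02],[0,0,0]],[0.5,[0,0,0.03],[0,0,0]],[0.5,[0,0,0],[0,0,0]],[0.5,[0,0,0],[0,0,0]],[0.5,[0,0,0],[0,0,0]]]' 40
python3 go.py 433 118 126 62
```

```text
clock: 25.1
tool_pos: [634.9, -143.9, 219.4]
orientation: [-3.141, 0.0, 0.764]
wrist_force: [-0.2, -0.3, 0.4]
grip_width: 0.502
clock: 25.6
tool_pos: [584.0, -78.6, 218.6]
orientation: [-3.141, -0.0, 1.077]
wrist_force: [-0.3, 1.4, 0.4]
grip_width: 0.502
clock: 26.1
tool_pos: [457.2, 85.8, 219.6]
orientation: [3.141, -0.0, 1.078]
wrist_force: [0.5, -0.6, 0.4]
grip_width: 0.502
clock: 26.6
tool_pos: [434.7, 116.8, 170.9]
orientation: [3.14, -0.001, 1.08]
wrist_force: [-0.4, -0.0, 0.9]
grip_width: 0.498
t 26.6 pos [434.7 116.8 170.9] yaw 61.9 tilt 0.13 F [-0.4 -0.   0.9] w 0.498 q [ 0.01  0.1   1.81 -0.    1.22  0.5 ]
turn first(deg) [ 0.11 -0.05 -0.11] | shift now-axes mm [ 0.2 -2.2 44.9] | shift after-turn axes mm [ 0.2 -2.1 44.9]
```

```bash
python3 -m jog '[[0.5,[0.0002,-0.0021,0.025],[0,0,0]],[0.5,[0,0,0.02],[0,0,0]],[0.5,[0,0,0],[0,0,0]],[0.5,[0,0,0],[0,0,0]],[0.5,[0,0,0],[0,0,0]]]' 40
python3 go.py 433 118 67 62
python3 - <<'E'
from h import *
a=manip.grab_frame("scene")
cv2.imwrite("pics/a18.png",cv2.resize(a[240:340,230:330],(600,600),interpolation=cv2.INTER_CUBIC))
E
```

```text
clock: 27.1
tool_pos: [433.0, 118.2, 126.0]
orientation: [3.139, -0.001, 1.081]
wrist_force: [0.5, -0.3, 0.2]
grip_width: 0.501
t 27.1 pos [433.  118.2 126. ] yaw 61.9 tilt 0.15 F [ 0.5 -0.3  0.2] w 0.501 q [ 0.02  0.15  1.88 -0.    1.11  0.51]
turn first(deg) [ 0.13 -0.07 -0.05] | shift now-axes mm [-0.3  0.  59. ] | shift after-turn axes mm [-0.2  0.2 59. ]
```

View pics/a18.png

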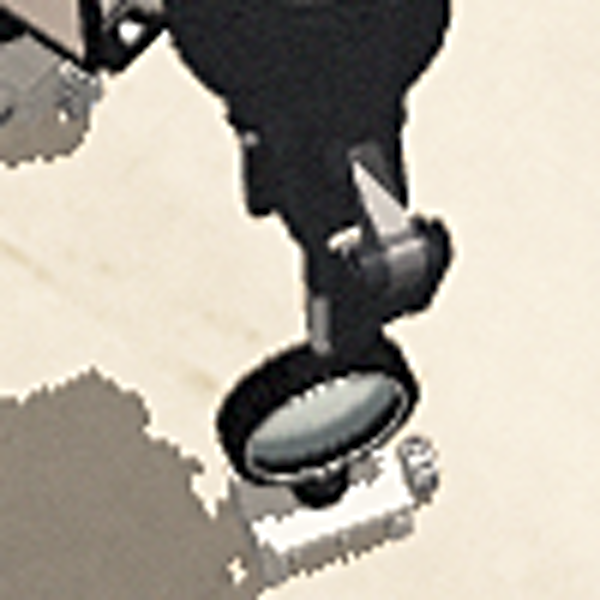

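Run:
```python
from h import *
f=lambda P:((proj("scene",P)[0]-[230,240])*6).round()
t=np.radians(62);tx=np.array([np.cos(t),np.sin(t),0]);ty=np.array([np.sin(t),-np.cos(t),0]);c=np.array([433,118,0.])
print("ringc",f(c+[0,0,72]),"l",f(c+32*tx+[0,0,72]),"r",f(c-32*tx+[0,0,72]))
for z in(132,144): print(z,"near inner",f(c-21*ty+[0,0,z]),"edges",f(c-21*ty+11*tx+[0,0,z]),f(c-21*ty-11*tx+[0,0,z]),"far",f(c+21*ty+[0,0,z]))
```

```text
ringc [313. 399.] l [219. 435.] r [407. 364.]
132 near inner [339. 356.] edges [304. 369.] [373. 343.] far [284. 244.]
144 near inner [338. 335.] edges [303. 348.] [373. 322.] far [283. 223.]
```

```bash
python3 -m jog '[[0.5,[0,0,0.025],[0,0,0]],[0.5,[0,0,0.025],[0,0,0]],[0.5,[0,0,0.009],[0,0,0]],[0.35,[0,0,0],[0,0,0]],[0.3,[0,0,0],[0,0,0]]]' 40
python3 go.py 433 118 67 62
python3 - <<'E'
from h import *
a=manip.grab_frame("scene")
cv2.imwrite("pics/a19.png",cv2.resize(a[240:340,230:330],(600,600),interpolation=cv2.INTER_CUBIC))
E
```

```text
clock: 27.65
tool_pos: [432.3, 118.5, 66.5]
orientation: [3.14, -0.001, 1.082]
wrist_force: [0.6, 0.6, -0.5]
grip_width: 0.303
t 27.65 pos [432.3 118.5  66.5] yaw 62.0 tilt 0.08 F [ 0.6  0.6 -0.5] w 0.303 q [ 0.02  0.23  1.96 -0.    0.96  0.51]
turn first(deg) [ 0.07 -0.04 -0.  ] | shift now-axes mm [-0.1  0.9 -0.5] | shift after-turn axes mm [-0.1  0.9 -0.5]
```

View pics/a19.png

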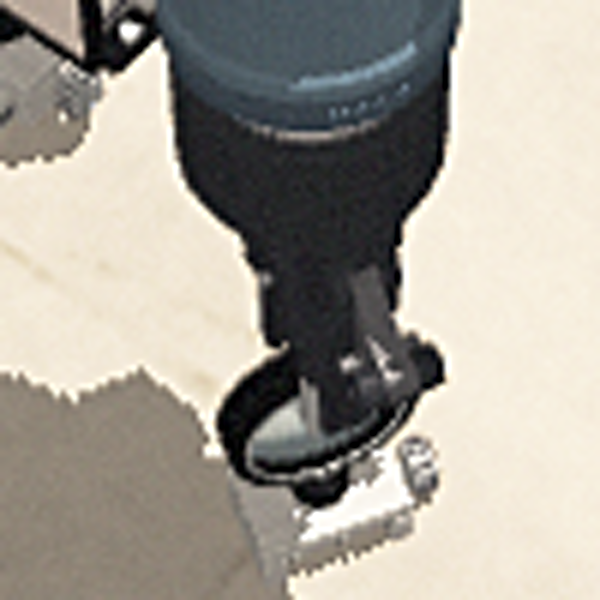

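```bash
python3 -m jog '[[0.2,[0,0,0],[0,0,0]],[0.0,[0,0,0],[0,0,0]],[0.0,[0,0,0],[0,0,0]],[0.0,[0,0,0],[0,0,0]],[0.0,[0,0,0],[0,0,0]]]' 40
python3 -m jog '[[0,[0,0,0],[0,0,0]],[0.0,[0,0,-0.03],[0,0,0]],[0.0,[0,0,-0.04],[0,0,0]],[0.0,[0,0,-0.04],[0,0,0]],[0.0,[0,0,0],[0,0,0]]]' 60
python3 go.py 635.8 -211 150 0.9
python3 - <<'E'
from h import *
a=manip.grab_frame("scene")
cv2.imwrite("pics/a20.png",cv2.resize(a[220:340,220:340],(600,600),interpolation=cv2.INTER_CUBIC))
E
```

```text
clock: 28.2
tool_pos: [432.7, 118.5, 66.7]
orientation: [3.139, -0.001, 1.082]
wrist_force: [-0.3, -0.6, 5.7]
grip_width: 0.149
clock: 28.7
tool_pos: [435.0, 118.7, 180.8]
orientation: [3.132, -0.005, 1.082]
wrist_force: [1.0, -0.6, -1.9]
grip_width: 0.138
t 28.7 pos [435.  118.7 180.8] yaw 62.0 tilt 0.6 F [ 1.  -0.6 -1.9] w 0.138 q [0.02 0.09 1.8  0.   1.24 0.51]
turn first(deg) [ 0.32 -0.55 61.11] | shift now-axes mm [-197.1  331.7   32.8] | shift after-turn axes mm [195.6 332.8  30.8]
```

View pics/a20.png

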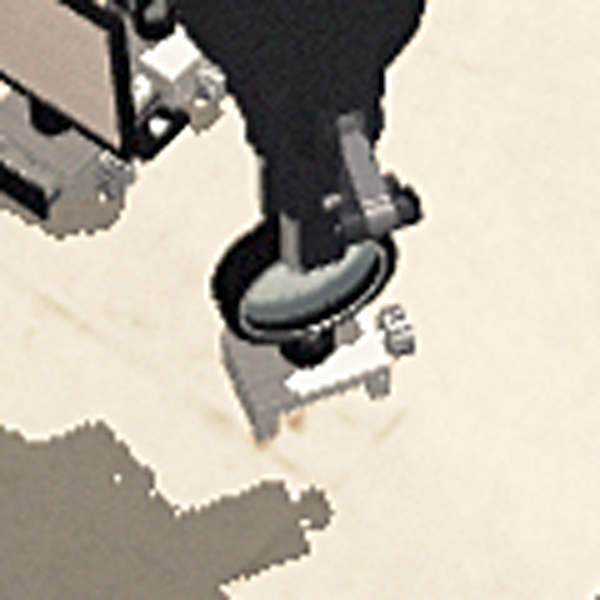

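```bash
python3 -m jog '[[0,[0,0,0],[0,0,8.3]],[0,[0,0,0],[0,0,8.3]],[0,[0,0,0],[0,0,8.3]],[0,[0,0,0],[0,0,8.3]],[0,[0,0,0],[0,0,8.3]]]' 60
python3 -m jog '[[0,[0,0,0],[0,0,8.3]],[0,[0,0,0],[0,0,8.3]],[0,[0,0,0],[0,0,3.0]],[0,[0.004,0.041,0],[0,0,0]],[0,[0.004,0.041,0],[0,0,0]]]' 60
python3 -m jog '[[0,[0.004,0.041,0],[0,0,0]],[0,[0.004,0.041,0],[0,0,0]],[0,[0.004,0.041,0],[0,0,0]],[0,[0.004,0.041,0],[0,0,0]],[0,[0.004,0.041,0],[0,0,0]]]' 60
python3 -m jog '[[0,[0.004,0.041,0],[0,0,0]],[0,[0,0,0],[0,0,0]],[0,[0,0,0],[0,0,0]],[0,[0,0,0],[0,0,0]],[0,[0,0,0],[0,0,0]]]' 60
python3 go.py 635.8 -211 130 0.9
```

```text
clock: 29.25
tool_pos: [430.0, 118.5, 173.6]
orientation: [-3.14, 0.004, 0.352]
wrist_force: [1.4, -0.3, -2.2]
grip_width: 0.14
clock: 29.75
tool_pos: [439.3, 36.9, 173.7]
orientation: [-3.141, 0.003, 0.019]
wrist_force: [0.7, 0.4, -0.5]
grip_width: 0.138
clock: 30.25
tool_pos: [462.7, -169.0, 173.6]
orientation: [-3.139, 0.003, 0.015]
wrist_force: [0.1, 0.7, -2.6]
grip_width: 0.142
clock: 30.75
tool_pos: [468.1, -207.4, 175.0]
orientation: [-3.14, 0.001, 0.017]
wrist_force: [-0.1, -0.0, -1.2]
grip_width: 0.144
t 30.75 pos [ 468.1 -207.4  175. ] yaw 1.0 tilt 0.09 F [-0.1 -0.  -1.2] w 0.144 q [-0.64  0.21  1.67  0.    1.26  0.92]
turn first(deg) [-0.06  0.06  0.08] | shift now-axes mm [167.6   6.5  44.8] | shift after-turn axes mm [167.6   6.2  45. ]
```

```bash
python3 -m jog '[[0,[0.0335,0.0013,0.005],[0,0,0]],[0,[0.0335,0.0013,0.005],[0,0,0]],[0,[0.0335,0.0013,0.005],[0,0,0]],[0,[0.0335,0.0013,0.01],[0,0,0]],[0,[0.0335,0.0012,0.02],[0,0,0]]]' 60
python3 -m jog '[[0,[0,0,0.01],[0,0,0]],[0,[0,0,0],[0,0,0]],[0,[0,0,0],[0,0,0]],[0,[0,0,0],[0,0,0]],[0,[0,0,0],[0,0,0]]]' 60
python3 go.py 635.8 -211 78.7 0.9
python3 - <<'E'
from h import *
a=manip.grab_frame("scene")
cv2.imwrite("pics/a21.png",cv2.resize(a[90:190,250:350],(600,600),interpolation=cv2.INTER_CUBIC))
f=lambda P:[((q-[250,90])*6).round().tolist() for q in proj("scene",P)]
p=np.array(manip.sense()["tool_pos"]);o=np.array([p[0],p[1],p[2]-66.7])
c,s=np.cos(.016),np.sin(.016)
w=lambda p: o+[c*p[0]-s*p[1],s*p[0]+c*p[1],p[2]]
for n,q in dict(knobtip=(-40,0,12),dpp=(26,18,24),dmp=(-26,18,24),bpp=(26,18,0),bmp=(-26,18,0),ringc=(0,0,72),rl=(32,0,72),rr=(-32,0,72)).items(): print(n,f(w(q)))
E
```

```text
clock: 31.25
tool_pos: [638.7, -211.6, 132.0]
orientation: [3.14, -0.003, 0.018]
wrist_force: [0.6, -0.4, -1.1]
grip_width: 0.14
clock: 31.75
tool_pos: [636.1, -213.0, 122.3]
orientation: [3.14, -0.002, 0.015]
wrist_force: [0.6, 0.1, -0.9]
grip_width: 0.14
t 31.75 pos [ 636.1 -213.   122.3] yaw 0.9 tilt 0.13 F [ 0.6  0.1 -0.9] w 0.14 q [-0.49  0.53  1.33 -0.    1.28  1.07]
turn first(deg) [ 0.07 -0.11 -0.02] | shift now-axes mm [-0.4 -2.1 43.6] | shift after-turn axes mm [-0.3 -2.  43.6]
knobtip [[406.0, 489.0]]
dpp [[245.0, 421.0]]
dmp [[351.0, 478.0]]
bpp [[245.0, 464.0]]
bmp [[349.0, 521.0]]
ringc [[328.0, 333.0]]
rl [[261.0, 299.0]]
rr [[396.0, 368.0]]
```

View pics/a21.png

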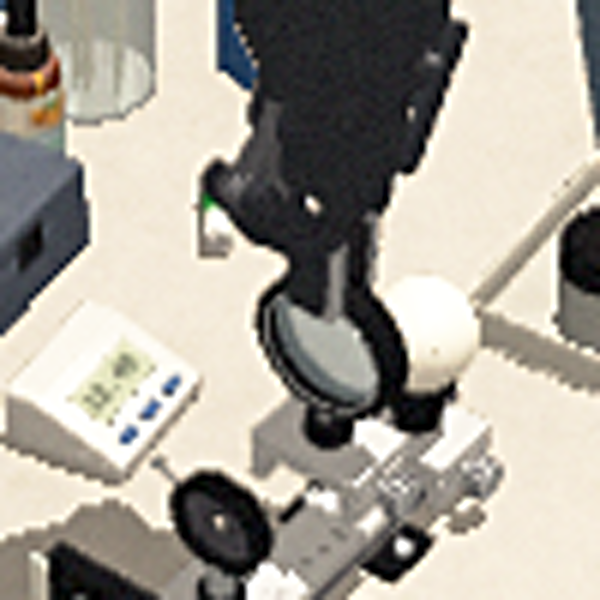

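```bash
python3 -m jog '[[0,[0,-0.002,0.015],[0,0,0]],[0,[0,0,0.011],[0,0,0]],[0,[0,0,0.004],[0,0,0]],[0,[0,0,0.004],[0,0,0]],[0,[0,0,0],[0,0,0]]]' 60
python3 -m jog '[[0,[0,0,0.003],[0,0,0]],[0,[0,0,0.003],[0,0,0]],[0,[0,0,0.002],[0,0,0]],[0,[0,0,0],[0,0,0]],[0,[0,0,0],[0,0,0]]]' 60
python3 go.py 635.8 -211 78.7 0.9
```

```text
clock: 32.3
tool_pos: [635.9, -210.7, 86.1]
orientation: [-3.141, 0.001, 0.016]
wrist_force: [-0.4, -0.5, -1.9]
grip_width: 0.138
clock: 32.8
tool_pos: [636.4, -210.9, 78.9]
orientation: [3.141, -0.001, 0.016]
wrist_force: [0.5, -0.1, 0.3]
grip_width: 0.139
t 32.8 pos [ 636.4 -210.9   78.9] yaw 0.9 tilt 0.05 F [ 0.5 -0.1  0.3] w 0.139 q [-0.49  0.57  1.38 -0.    1.19  1.07]
turn first(deg) [ 0.02 -0.04 -0.  ] | shift now-axes mm [-0.6  0.1  0.2] | shift after-turn axes mm [-0.6  0.1  0.2]
```

```bash
python3 -m jog '[[0,[0,0,0.0005],[0,0,0]],[0.1,[0,0,0],[0,0,0]],[0.2,[0,0,0],[0,0,0]],[0.3,[0,0,0],[0,0,0]],[0.35,[0,0,0],[0,0,0]]]' 60
python3 -m jog '[[0.35,[0,0,0],[0,0,0]],[0.35,[0,0,-0.03],[0,0,0]],[0.35,[0,0,-0.04],[0,0,0]],[0.4,[0,0,-0.04],[0,0,0]],[0.5,[0,0,-0.04],[0,0,0]]]' 60
python3 -m jog '[[0.5,[-0.04,0,0],[0,0,0]],[0.5,[-0.045,0,0],[0,0,0]],[0.5,[-0.045,0,0],[0,0,0]],[0.5,[-0.045,0,0],[0,0,0]],[0.5,[-0.045,0,0],[0,0,0]]]' 60
python3 -m jog '[[0.5,[-0.02,0.04,0],[0,0,0]],[0.5,[0,0.04,0],[0,0,0]],[0.5,[0,0.04,0],[0,0,0]],[0.5,[0,0.04,0],[0,0,0]],[0.5,[0,0,0],[0,0,0]]]' 60
python3 - <<'E'
from h import *
a=manip.grab_frame("scene");b=manip.grab_frame("top")
cv2.imwrite("pics/fs.png",a);cv2.imwrite("pics/ft.png",b)
cv2.imwrite("pics/a22.png",cv2.resize(a[120:260,200:340],(600,600),interpolation=cv2.INTER_CUBIC))
cv2.imwrite("pics/a22t.png",cv2.resize(b[140:300,200:400],(800,600),interpolation=cv2.INTER_CUBIC))
E
```

```text
clock: 33.3
tool_pos: [635.9, -210.6, 77.7]
orientation: [-3.141, 0.001, 0.016]
wrist_force: [0.2, -0.2, -0.2]
grip_width: 0.346
clock: 33.8
tool_pos: [635.9, -210.6, 229.4]
orientation: [-3.141, 0.0, 0.016]
wrist_force: [0.2, 0.5, 0.5]
grip_width: 0.5
clock: 34.3
tool_pos: [414.4, -213.8, 227.9]
orientation: [3.141, 0.0, 0.016]
wrist_force: [0.1, -1.3, 0.5]
grip_width: 0.497
clock: 34.8
tool_pos: [398.1, -379.2, 227.5]
orientation: [3.14, 0.0, 0.012]
wrist_force: [-0.2, 0.5, -0.6]
grip_width: 0.501
```

View pics/a22.png

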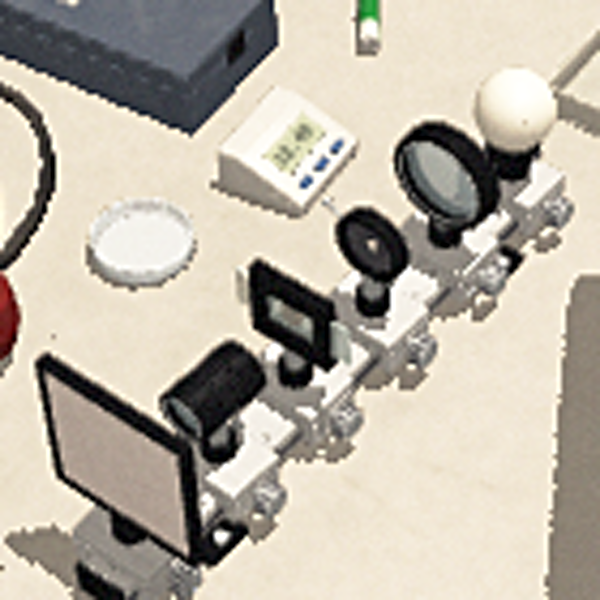

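View pics/a22t.png

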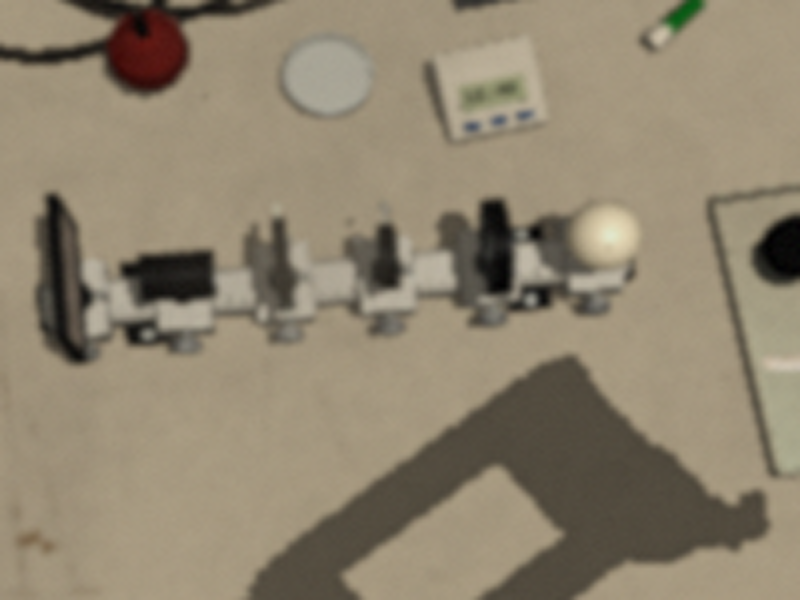

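Run:
```python
from h import *
b=cv2.imread("pics/ft.png");a=cv2.imread("pics/top0.png")
d=cv2.absdiff(a[100:195,225:345],b[100:195,225:345]).max(2); print("bystander area changed px",(d>40).sum())
print(manip.job_done())
```

```text
bystander area changed px 12
the job is handed in; nothing more can be done
None
```

I built the projection line and handed the job in at about 35 s of the 120 s allowed. From lamp to screen it runs condenser, iris, slide holder, projection lens tube.

- **Seating:** each part was released 11 to 12 mm above the height at which I picked it up off the table; a seated rider should stand 12 mm up. The wrist force stayed low throughout, and the readings at release were close to zero.
- **Order and spacing:** the last pictures from both cameras show the four riders upright in the right order, with their knobs on the robot side. Clear rail is visible between them, with origins about 66 mm apart.
- **Bystanders:** comparing the top view before and after, the area around the blower, dish and timer is unchanged apart from 12 scattered pixels. The gripper is clear of everything.

Two checks did not fully agree:

- **Projection lens grip:** my first grip on the tube was about 9 mm too high, so I reopened the gripper, lowered it and gripped again.
- **Condenser position:** in the last top view its knob sits about 1 pixel (2 to 3 mm) toward the robot from the line through the lamp and screen knobs. That is within the 3 mm play of the rail and the 8 mm allowed.

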